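# Fish out the fallen test bars and check both ends

### The arm

A 7-joint arm with a two-finger parallel gripper is mounted at the origin on the work surface. World frame = base frame: x ahead of the robot, y to its left, z up, the work surface at z = 0. Lengths are in m, angles in degrees, forces in N, time in s.
With the tool pointing down it reaches from about 0.425 to 0.925 m from the base axis. Payload 6.8 kg.
Tool frame: the origin (TCP) lies at the very end of the fingers, on their centre line; the grasp point (between the pads) lies robot.tcp_to_grasp behind it (robot.tcp_to_grasp is the distance from the TCP to the grasp point, in m); z points along the fingers, y is the line along which they close (so a half turn about z gives the same grasp; the last joint's range is limited). The gripper opens to 85 mm and grips with 20 to 120 N. Pads are 22 mm wide; open, the fingers measure 114 mm over their backs; the gripper's body (76 mm by 85 mm) begins 54 mm behind the grasp point. The pads swing forward as they close: fully open they stand 13 mm farther back than shut.
Start: joints at [-74.891, 27.33, 1.283, 89.118, -0.659, 63.558, -4.761], TCP at [0.245, 0.629, 0.194] pointing down, gripper open.
Joint ranges: [-169.35, 169.35], [-19.33, 120.38], [-80.79, 83.38], [13.8, 139.57], [-78.32, 258.32], [9.67, 109.79], [-169.56, 169.56]. Speed limits (degrees/s): [136.94, 136.94, 180, 180, 180, 180, 180].

### API

Orientations are given as [roll, pitch, yaw] about the fixed x, y, z axes, in that order (R = Rz(yaw) Ry(pitch) Rx(roll)).
In Python, from workcell import readout, camera, hand_in, robot gives the robot as it stands.
- The arm moves only by the tool carry_out, never from a script. Its argument "series" is one flat list of numbers, 7 for each row, row after row: the closure, from -1 (fully open) to 1 (shut), then the shift along the tool's x, y, z in m, then the turn, a rotation vector about the tool's x, y, z in rad. In form: [grip, dx, dy, dz, ax, ay, az, grip, dx, dy, dz, ax, ay, az, ...]. A call has 1 to 10 rows; each row is the pose to reach, as a shift and turn from the pose commanded when the call began, along the tool's axes at that moment; what a row does not reach only later rows make up. A row lasts 1/12 s, in which the tool goes at most 41.7 mm and 7.16 degrees, less where a joint would pass 70% of its speed; a pose out of reach is approached as far as the arm can. A call with a gripper value outside its range is refused whole. The fingers move at their own pace and stop on an object; "grip_force" is the grip in N (left out, the last holds). Time passes only in rows, so rows that repeat a pose let the fingers close. It gives the time, the measured TCP pose, the force, the opening and the grip force at its end, in the units of the state.
- readout.read_state(): the state, without advancing time (a new reading comes with each control period).
- camera(name): name is "scene" or "top" or "wrist"; returns a dict with "color" (400x640x3 uint8, red, green, blue), "K" (3x3 intrinsics, pixels), "k1" (the pictures are not rectified: a ray, as slopes to the right and down, at radius r is drawn at 1 + k1 r^2 times it, then the intrinsics apply), "cam_to_world" (4x4, takes a point from camera to world coordinates). Camera axes: x right, y up, looking along -z (the intrinsics and any distortion apply to the point x, -y, -z); pixel columns grow to the right and rows downward; lengths in m; the calibration is good to about 2 mm. A picture is of the moment at which its call begins. There is no depth.
- hand_in(): hands the job in; it is judged then, once.
The state is a dict: "time": time; "joint_pos": joint angles; "joint_velocities": joint speeds; "joint_torque": joint torques, N m; "ee_pos": TCP position; "tcp_rot": TCP orientation; "ft_force": force on the tool from outside, world axes, zero at the start; "moment": the same for the moment, N m; "opening": finger opening in m; "grasp_force": force on a finger pad.
Only numpy, scipy, OpenCV 4.12 (cv2) and the standard library are available. Lean on these libraries where they do the work, as an engineer would, in place of code of your own. Each camera call takes 0.05 s, during which the arm holds its last target. There are 200 camera calls.

### The job

Some aluminium test bars (two or three) have fallen under the low wire drying rack: fish them all out onto the open bench with the reacher, squeezing its trigger to shut the jaws on each, and then let go of the reacher, leaving it lying flat on the bench with its jaws out from under the rack. Then take the bars from the longest to the shortest: push each bar's plain end fully home on the contact tester's spring button and keep it there for a good second, turn the bar end for end and do the same with its stub end, and put it in the wash basket. Do not touch the bars by hand while they are under the rack, and leave the other things on the bench where they are.

Things in the scene. Friction and masses are not known exactly. Their poses are not given: they have to be found in the camera images.
- rack: low steel wire drying rack, fixed, 340 mm (its x) by 200 (its y), 85 high; origin at bench level under its middle. 74 mm clear below; four 12 mm legs at x +-165, y +-95. Open towards its -y side (front edge y = -100); a stop rod closes the back at y = +95. The bars lie under it, lengthways roughly along its y
- reacher: pick-up reacher, about 210 g, lying flat on its side on the bench and pointing along its +x; may be slid along the bench. Origin at bench level under the middle of its handle. The shaft, 14 mm thick, runs along x at y = +34 mm, 15 mm above the bench, with a housing over y = 24 to 46, x = -30 to 50 mm and a 26 mm high foot at x = 130 to 156
- reacher_grip (a point): middle of the reacher's handle, 16 mm above its underside. Handle: fixed grey grip bar (x = -26 to -4 mm) and parallel in front the black trigger bar (x = 16 to 26 let go), both along y, 32 mm high, free over y = -30 to +14; together 52 mm thick along x, to be pinched from above, one finger behind the grip and one in front of the trigger
- jaw_mid (a point): midway between the reacher's jaw pads: x = 210, y = 34, 13 mm above its underside in the reacher's frame. Jaws pivot at x = 150, reach to x = 228 mm, open sideways (along y): let go about 58 mm apart here, 82 mm over their outsides at the tips; they lie flat on a 24 mm bar at 11.5 mm of trigger travel. Pads 34 mm long, 20 high, from 3 mm above the bench
- jaw_l: the reacher's jaw on its +y side; origin at its pivot
- jaw_r: the reacher's jaw on its -y side; origin at its pivot
- trigger (a joint): the reacher's trigger travel (m): 0 let go, jaws open; 0.016 fully squeezed towards the grip, jaws shut. Spring about 8 N to start, 12 N fully in; it springs back and opens the jaws. Pinching the handle only to about 50 mm holds the reacher with its jaws still open
- tester: contact tester, a fixed white box 120 x 80 x 55 mm; origin at bench level under its middle; its spring button sticks out of its -x face towards the robot, so the button is pushed along the tester's +x
- button_face (a point): middle of the face of the tester's spring button (a steel disc 30 mm across, 24 mm above the bench), at x = -84 mm in the tester's frame when let go; moves with the button
- button (a joint): how far the tester's button is pushed in (m): 0 let go, 0.012 fully home; about 2 N to start, 6 N at home; springs back
- basket: open wash basket of sheet steel, fixed, 125 (its x) x 200 (its y) x 34 mm high, walls 4 mm, floor about 4 mm thick; origin at bench level under its middle
- bar_long_centre (a point): centre of the long test bar (may be absent), half-way up: aluminium, 92 mm long overall, a 24 mm square bar 78 mm long with a round stub 12 mm thick and 14 mm long on one end. x runs along the bar towards the stub; z is up as it lies
- bar_long_flat (a point): middle of the long bar's plain square end face, at x = -46 mm from its centre
- bar_long_stub (a point): middle of the long bar's stub end, at x = +46 mm from its centre
- bar_mid_centre (a point): centre of the middle test bar (may be absent), half-way up: aluminium, 76 mm long overall, a 24 mm square bar 62 mm long with a round stub 12 mm thick and 14 mm long on one end. x runs along the bar towards the stub; z is up as it lies
- bar_mid_flat (a point): middle of the middle bar's plain square end face, at x = -38 mm from its centre
- bar_mid_stub (a point): middle of the middle bar's stub end, at x = +38 mm from its centre
- bar_short_centre (a point): centre of the short test bar (may be absent), half-way up: aluminium, 60 mm long overall, a 24 mm square bar 46 mm long with a round stub 12 mm thick and 14 mm long on one end. x runs along the bar towards the stub; z is up as it lies
- bar_short_flat (a point): middle of the short bar's plain square end face, at x = -30 mm from its centre
- bar_short_stub (a point): middle of the short bar's stub end, at x = +30 mm from its centre
There are look-alikes about, which are no part of the job. What is shaped like the part that bears bar_long_centre but blue is not meant.

How it is judged (in metres and radians):
On the way, in this order (a step that is already met when the one before it is completed fails the run):
1. the reacher's jaws, shut by its trigger, hold a bar under the rack (((contact force between each of jaw_l, jaw_r and bar_long above 0.8 N and y of bar_long_centre in the frame of rack above -0.1 m) or (contact force between each of jaw_l, jaw_r and bar_mid above 0.8 N and y of bar_mid_centre in the frame of rack above -0.1 m) or (contact force between each of jaw_l, jaw_r and bar_short above 0.8 N and y of bar_short_centre in the frame of rack above -0.1 m))), for 0.1 s.
2. every bar lies wholly out from under the rack and the fingers have let go of the reacher (y of each of bar_long_flat, bar_long_stub, bar_mid_flat, bar_mid_stub, bar_short_flat, bar_short_stub in the frame of rack below -0.1 m and contact force between the fingers and reacher below 0.1 N), for 0.2 s.
3. the long bar's plain end holds the tester's button in (by at least 9 of its 12 mm) for 0.8 s (x of bar_long_flat in the frame of tester above -0.075 m and distance between bar_long_flat and button_face below 0.011 m), for 0.8 s.
4. the long bar's stub end holds the tester's button in (by at least 9 of its 12 mm) for 0.8 s (x of bar_long_stub in the frame of tester above -0.075 m and distance between bar_long_stub and button_face below 0.011 m), for 0.8 s.
5. the middle bar's plain end holds the tester's button in (by at least 9 of its 12 mm) for 0.8 s (x of bar_mid_flat in the frame of tester above -0.075 m and distance between bar_mid_flat and button_face below 0.011 m), for 0.8 s.
6. the middle bar's stub end holds the tester's button in (by at least 9 of its 12 mm) for 0.8 s (x of bar_mid_stub in the frame of tester above -0.075 m and distance between bar_mid_stub and button_face below 0.011 m), for 0.8 s.
7. the short bar's plain end holds the tester's button in (by at least 9 of its 12 mm) for 0.8 s (x of bar_short_flat in the frame of tester above -0.075 m and distance between bar_short_flat and button_face below 0.011 m), for 0.8 s.
8. the short bar's stub end holds the tester's button in (by at least 9 of its 12 mm) for 0.8 s (x of bar_short_stub in the frame of tester above -0.075 m and distance between bar_short_stub and button_face below 0.011 m), for 0.8 s.
At the end, for the whole second after the job is handed in: every bar that is present lies still in the wash basket (centre within 55 mm of its middle along x and 90 mm along y, lower than 50 mm); the reacher lies still and flat on the bench (tilt under 0.1 rad) with its jaw midpoint in front of the rack's front edge; the tester's button is out (under 2 mm) (x of bar_long_centre in the frame of basket between -0.055 and 0.055 m and y of bar_long_centre in the frame of basket between -0.09 and 0.09 m and height (world z) of each of bar_long_centre, bar_mid_centre, bar_short_centre below 0.05 m and linear speed of each of bar_long, bar_mid, bar_short, reacher below 0.03 m/s and x of bar_mid_centre in the frame of basket between -0.055 and 0.055 m and y of bar_mid_centre in the frame of basket between -0.09 and 0.09 m and x of bar_short_centre in the frame of basket between -0.055 and 0.055 m and y of bar_short_centre in the frame of basket between -0.09 and 0.09 m and angle between reacher's own z axis and vertical below 0.1 rad and height (world z) of reacher_grip below 0.026 m and y of jaw_mid in the frame of rack below -0.1 m and value of joint button below 0.002 m); the robot touches nothing.
It fails at once if the robot itself touches a bar that is still under the rack ((contact force between the fingers and bar_long above 0.3 N and y of bar_long_centre in the frame of rack above -0.1 m) or (contact force between the arm and bar_long above 0.3 N and y of bar_long_centre in the frame of rack above -0.1 m) or (contact force between the fingers and bar_mid above 0.3 N and y of bar_mid_centre in the frame of rack above -0.1 m) or (contact force between the arm and bar_mid above 0.3 N and y of bar_mid_centre in the frame of rack above -0.1 m) or (contact force between the fingers and bar_short above 0.3 N and y of bar_short_centre in the frame of rack above -0.1 m) or (contact force between the arm and bar_short above 0.3 N and y of bar_short_centre in the frame of rack above -0.1 m)).
It fails at once if a bystander is shoved more than 3 cm (distance of any of wash_bottle, beaker, jar, brush, slide_box from where it was at the start of the episode above 0.03 m).
Of bar_long, bar_mid, bar_short only 2 to 3 are there at a start; the rules pass over those that are not, and their reading is None.
At some moment in a run one of bar_long, bar_mid, bar_short may be knocked a few centimetres aside while the robot is not near it.
It also fails if it takes over 210 s, if anything falls off the work surface, if the arm or the gripper's body presses on something with over 40 N, if the wrist force passes 120 N, or if a joint passes its speed limit or range.

## Working session

There is one attempt and no reset: what is moved stays moved. The work goes in short steps, Python scripts to look and compute and a tool call to move; the robot and the scene stay as the last step left them, time stands still between calls to the robot, and variables do not carry over. Pictures are saved under pics/ and viewed, at most 14 in all, crops included, and the job is handed in when it is done.

Besides the shell and the picture viewer there is one more tool, called after "Request:" as name(argument=value, ...) on one line, values as JSON. carry_out: Moves the arm, as the interface text tells. Its arguments: {"type":"object","properties":{"series":{"type":"array","items":{"type":"number"}},"grip_force":{"type":"number"}},"required":["series"]}

```bash
mkdir -p pics; ls; cat > h.py <<'E'
import numpy as np, cv2
from workcell import readout, camera, hand_in, robot
from scipy.spatial.transform import Rotation as R
def snap(n,f):
    c=camera(n); cv2.imwrite('pics/'+f+'.png',c['color'][:,:,::-1]); np.savez('pics/'+f+'.npz',**c); return c
def load(f): return np.load('pics/'+f+'.npz')
def ray(c,u,v):
    K=c['K'];d=np.array([(u-K[0,2])/K[0,0],(v-K[1,2])/K[1,1]]);k=float(c['k1']);s=d.copy()
    for _ in range(20): s=d/(1+k*(s@s))
    M=c['cam_to_world'];return M[:3,3],M[:3,:3]@np.array([s[0],-s[1],-1])
def at(c,u,v,z):
    o,d=ray(c,u,v);return o+d*(z-o[2])/d[2]
def proj(c,p):
    M=c['cam_to_world'];q=M[:3,:3].T@(np.array(p)-M[:3,3]);s=np.array([q[0],-q[1]])/-q[2]
    s=s*(1+float(c['k1'])*(s@s));K=c['K'];return np.array([K[0,0]*s[0]+K[0,2],K[1,1]*s[1]+K[1,2]])
E
python3 - <<'E'
from h import *
for n in('scene','top'): c=snap(n,n+'0'); print(n,c['K'],c['k1'],c['cam_to_world'].round(3))
s=readout.read_state();print(s);print(robot, [a for a in dir(robot) if a[0]!='_'],robot.tcp_to_grasp)
E
```

```text
pics
scene [[448.79493554   0.         319.91273309]
 [  0.         448.79493554 196.62692596]
 [  0.           0.           1.        ]] -0.05490305762535943 [[-0.159 -0.786  0.598  1.265]
 [ 0.987 -0.118  0.108  0.267]
 [-0.015  0.607  0.794  1.053]
 [ 0.     0.     0.     1.   ]]
top [[453.2718076    0.         321.30520526]
 [  0.         453.2718076  194.77822661]
 [  0.           0.           1.        ]] -0.08056438822547783 [[-2.000e-03  9.840e-01 -1.780e-01  2.870e-01]
 [-1.000e+00  1.000e-03  1.600e-02  1.330e-01]
 [ 1.600e-02  1.780e-01  9.840e-01  1.197e+00]
 [ 0.000e+00  0.000e+00  0.000e+00  1.000e+00]]
{'time': 0.1, 'joint_pos': array([-74.89254772,  27.37120255,   1.28001422,  89.17351074,
        -0.65988018,  63.55792814,  -4.76191555]), 'joint_velocities': array([ 0.01111993, -0.12052247,  0.02245583, -0.18591052,  0.04749518,
       -0.00699214,  0.01634784]), 'joint_torque': array([ 4.18531694e-03, -5.97760391e+01,  1.61370814e+00, -2.81953222e+01,
        1.28370340e-02,  5.16334185e-03, -1.54396645e-05]), 'ee_pos': array([0.24499546, 0.62831776, 0.1926149 ]), 'tcp_rot': array([-1.79904876e+02,  6.01518051e-03,  1.58699054e+02]), 'ft_force': array([ 0.03649651,  0.07997927, -0.27018238]), 'moment': array([ 0.02325291, -0.03385215,  0.00194624]), 'grasp_force': 0.0, 'opening': 0.08540228467264693}
<Robot object at 0x7ff3469c0050> ['MotionError', 'tcp_to_grasp'] 0.0187
```

View pics/scene0.png

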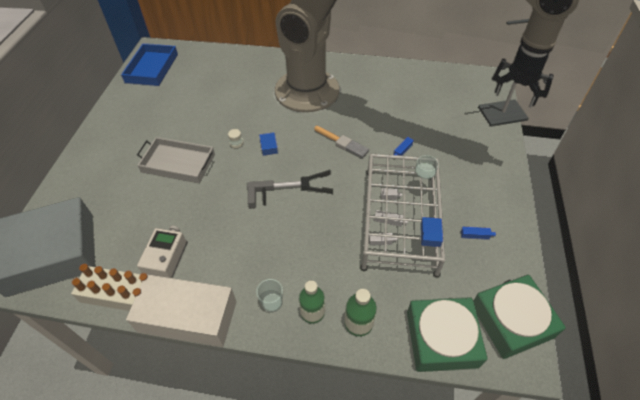

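View pics/top0.png

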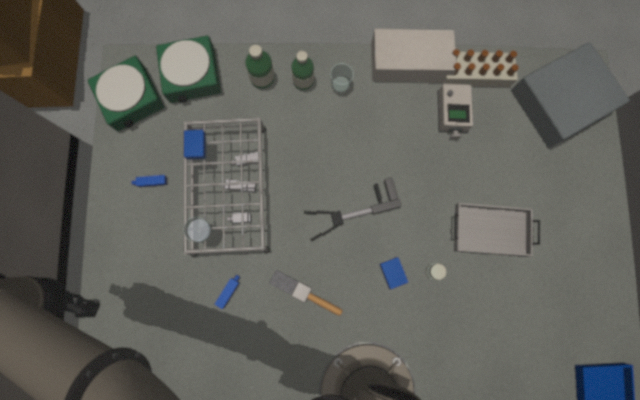

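```bash
python3 - <<'E'
from h import *
a=cv2.imread('pics/top0.png')
cv2.imwrite('pics/c1.png',cv2.resize(a[110:260,175:415],None,fx=3.3,fy=3.3,interpolation=cv2.INTER_CUBIC))
cv2.imwrite('pics/c2.png',cv2.resize(a[70:280,370:550],None,fx=2.8,fy=2.8,interpolation=cv2.INTER_CUBIC))
E
```

```text
(no output)
```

View pics/c1.png

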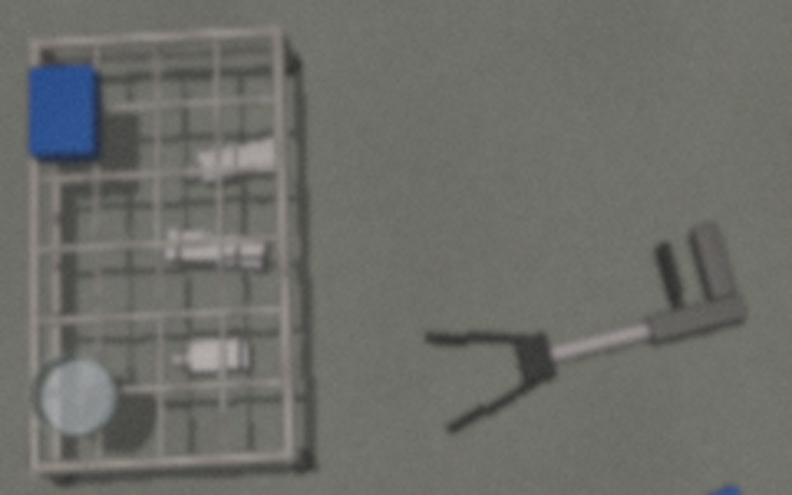

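View pics/c2.png

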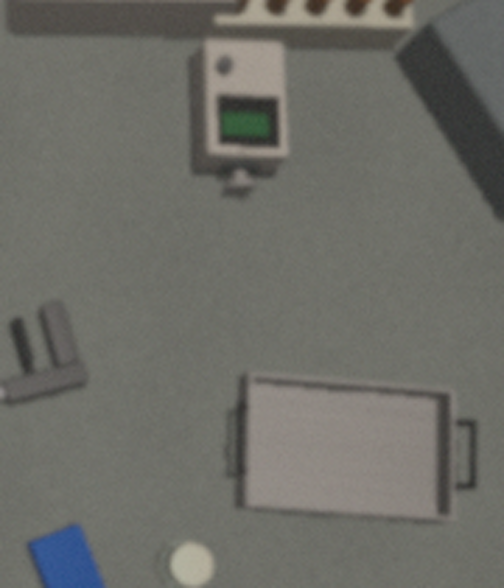

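```bash
python3 - <<'E'
from h import *
c=load('top0')
def C1(u,v,z): return at(c,u/3.3+175-.35,v/3.3+110-.35,z)[:2].round(4)
def C2(u,v,z): return at(c,u/2.8+370-.35,v/2.8+70-.35,z)[:2].round(4)
print('rack TL TR BR BL',[C1(*p,.085) for p in((31,40),(284,30),(293,468),(35,470))])
print('jaw tips',[C1(*p,.02) for p in((428,338),(450,428))],'foot',C1(538,358,.026))
print('house rear',C1(745,310,.03),'front',C1(650,330,.03),'grip end',C1(705,225,.032),'trig end',C1(662,243,.032))
print('bars top',[C1(*p,.024) for p in((198,162),(277,155))],'long',[C1(*p,.024) for p in((165,245),(268,253))],'short',[C1(*p,.024) for p in((172,358),(250,355))])
print('tester top corners',[C2(*p,.055) for p in((203,38),(283,40),(288,155),(207,153))],'button',C2(238,192,.024))
print('basket',[C2(*p,.034) for p in((243,373),(452,388),(450,520),(238,505))])
E
```

```text
rack TL TR BR BL [array([0.6796, 0.4686]), array([0.6873, 0.2705]), array([0.3478, 0.2563]), array([0.3457, 0.4479])]
jaw tips [array([0.4541, 0.1583]), array([0.3827, 0.1407])] foot [0.4374 0.0713]
house rear [ 0.4751 -0.0934] front [ 0.4591 -0.0173] grip end [ 0.5437 -0.0631] trig end [ 0.5289 -0.0281]
bars top [array([0.597 , 0.3449]), array([0.6029, 0.2811])] long [array([0.5285, 0.3691]), array([0.522 , 0.2863])] short [array([0.4374, 0.3603]), array([0.4399, 0.2987])]
tester top corners [array([ 0.8029, -0.2154]), array([ 0.8023, -0.2949]), array([ 0.6842, -0.2913]), array([ 0.6853, -0.2124])] button [ 0.6566 -0.2502]
basket [array([ 0.4764, -0.2415]), array([ 0.4618, -0.4443]), array([ 0.3372, -0.4323]), array([ 0.3529, -0.2304])]
```

Request:
carry_out(series=[-1,-0.25,-0.27,-0.107,0,0,1.2,-1,-0.25,-0.27,-0.107,0,0,1.2,-1,-0.25,-0.27,-0.107,0,0,1.2,-1,-0.25,-0.27,-0.107,0,0,1.2,-1,-0.25,-0.27,-0.107,0,0,1.2,-1,-0.25,-0.27,-0.107,0,0,1.2,-1,-0.25,-0.27,-0.107,0,0,1.2,-1,-0.25,-0.27,-0.107,0,0,1.2,-1,-0.25,-0.27,-0.107,0,0,1.2,-1,-0.25,-0.27,-0.107,0,0,1.2], grip_force=30)

```text
time: 0.93
ee_pos: [0.3835, 0.2799, 0.3024]
tcp_rot: [179.9, -0.0, 89.1]
ft_force: [1.4, -0.2, -0.4]
opening: 0.0854
grasp_force: 0.0
```

```bash
cat >> h.py <<'E'
import sys
def plan(x,y,z,yaw,frm=None):
    """shift and turn in tool axes from the present (or given x,y,z,yaw) pose to a tool-down target"""
    if frm is None:
        s=readout.read_state();p=s['ee_pos'];r=R.from_euler('xyz',s['tcp_rot'],degrees=True)
        print('t',round(s['time'],2),'at',p.round(4),s['tcp_rot'].round(2),'F',s['ft_force'].round(1),'open',round(s['opening'],4),'j7',s['joint_pos'][6].round(1))
    else: p=np.array(frm[:3]);r=R.from_euler('xyz',[180,0,frm[3]],degrees=True)
    g=R.from_euler('xyz',[180,0,yaw],degrees=True)
    d=r.inv().apply(np.array([x,y,z])-p);v=(r.inv()*g).as_rotvec()
    print('move',d.round(4),v.round(4),'rows>=',round(max(np.linalg.norm(d)/.0417,np.degrees(np.linalg.norm(v))/7.16),1))
    return x,y,z,yaw
E
python3 -c "
from h import *
plan(.513,-.057,.30,14)"
```

```text
t 0.93 at [0.3835 0.2799 0.3024] [ 1.7988e+02 -4.0000e-02  8.9060e+01] F [ 1.4 -0.2 -0.4] open 0.0854 j7 -43.7
move [-0.3348  0.135   0.0024] [ 1.3000e-03 -2.0000e-03  1.3101e+00] rows>= 10.5
```

Request:
carry_out(series=[-1,-0.335,0.135,0,0,0,1.31,-1,-0.335,0.135,0,0,0,1.31,-1,-0.335,0.135,0,0,0,1.31,-1,-0.335,0.135,0,0,0,1.31,-1,-0.335,0.135,0,0,0,1.31,-1,-0.335,0.135,0,0,0,1.31,-1,-0.335,0.135,0,0,0,1.31,-1,-0.335,0.135,0,0,0,1.31,-1,-0.335,0.135,0,0,0,1.31,-1,-0.335,0.135,0,0,0,1.31])

```text
time: 1.77
ee_pos: [0.5154, -0.0557, 0.3008]
tcp_rot: [179.8, -0.0, 17.4]
ft_force: [-0.2, 0.5, 0.2]
opening: 0.0856
grasp_force: 0.0
```

```bash
python3 -c "
from h import *
c=snap('wrist','w1'); print(c['cam_to_world'].round(3))
plan(.513,-.057,.20,14)"
```

```text
[[ 0.3    0.908  0.292  0.591]
 [-0.954  0.285  0.094 -0.033]
 [ 0.002 -0.307  0.952  0.482]
 [ 0.     0.     0.     1.   ]]
t 1.82 at [ 0.5148 -0.0525  0.3003] [1.7992e+02 4.0000e-02 1.7150e+01] F [-0.4  0.4 -0.7] open 0.0853 j7 -67.3
move [-0.003   0.0036  0.1004] [0.0015 0.0006 0.0549] rows>= 2.4
```

View pics/w1.png

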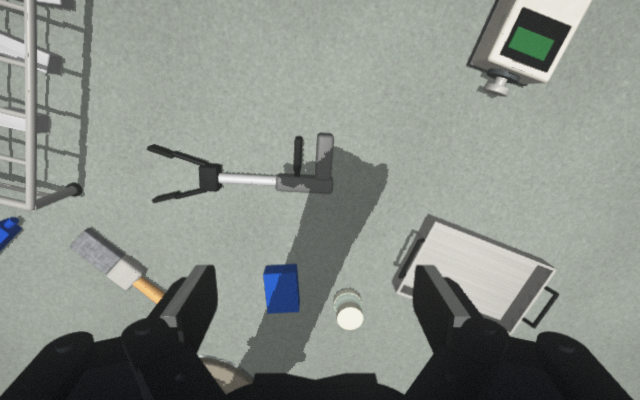

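```bash
python3 - <<'E'
from h import *
c=load('w1')
A=lambda u,v,z: at(c,u,v,z)[:2].round(4)
t=np.array([A(150,147,.02),A(153,202,.02)]);print('tips',t,t.mean(0))
print('foot',A(210,177,.026),'shaft by housing',A(277,181,.02),'rear',A(333,185,.03),'gripend',A(325,134,.032),'trigend',A(299,137,.032))
print('button face', A(484,90,.024),A(508,94,.024),'testerlow corner',A(470,68,.0),A(550,83,.055))
print('basket',[A(*p,.034) for p in((430,214),(555,265),(400,290))])
print('handle box',A(319,155,.032))
E
```

```text
tips [[0.4563 0.1573]
 [0.3794 0.141 ]] [0.41785 0.14915]
foot [0.4416 0.0703] shaft by housing [ 0.4621 -0.019 ] rear [ 0.4826 -0.0945] gripend [ 0.5454 -0.0624] trigend [ 0.5315 -0.031 ]
button face [ 0.6576 -0.2394] [ 0.6621 -0.2707] testerlow corner [ 0.6806 -0.2203] [ 0.6826 -0.2955]
basket [array([ 0.4843, -0.237 ]), array([ 0.4656, -0.4418]), array([ 0.3579, -0.2425])]
handle box [ 0.5167 -0.0633]
```

```bash
python3 - <<'E'
from h import *
plan(.515,-.061,.06,13.5)
E
```

```text
t 1.82 at [ 0.5148 -0.0525  0.3003] [1.7992e+02 4.0000e-02 1.7150e+01] F [-0.4  0.4 -0.7] open 0.0853 j7 -67.3
move [-0.0022  0.0078  0.2404] [0.0015 0.0006 0.0637] rows>= 5.8
```

Request:
carry_out(series=[-1,-0.002,0.008,0.04,0,0,0.06,-1,-0.002,0.008,0.08,0,0,0.06,-1,-0.002,0.008,0.12,0,0,0.06,-1,-0.002,0.008,0.16,0,0,0.06,-1,-0.002,0.008,0.2,0,0,0.06,-1,-0.002,0.008,0.225,0,0,0.06,-1,-0.002,0.008,0.24,0,0,0.06,-1,-0.002,0.008,0.24,0,0,0.06])

```text
time: 2.48
ee_pos: [0.5122, -0.0555, 0.0571]
tcp_rot: [-179.9, 0.4, 15.1]
ft_force: [-0.5, -0.1, -0.4]
opening: 0.0855
grasp_force: 0.0
```

```bash
python3 - <<'E'
from h import *
plan(.515,-.061,.004,13.5)
E
```

```text
t 2.48 at [ 0.5122 -0.0555  0.0571] [-179.9     0.39   15.12] F [-0.5 -0.1 -0.4] open 0.0855 j7 -52.9
move [0.0017 0.0061 0.0531] [-0.0017  0.0069  0.0283] rows>= 1.3
```

Request:
carry_out(series=[-1,0.002,0.006,0.02,0,0.007,0.028,-1,0.002,0.006,0.04,0,0.007,0.028,-1,0.002,0.006,0.05,0,0.007,0.028,-0.17,0.002,0.006,0.05,0,0.007,0.028,-0.17,0.002,0.006,0.05,0,0.007,0.028,-0.17,0.002,0.006,0.05,0,0.007,0.028,-0.17,0.002,0.006,0.05,0,0.007,0.028], grip_force=20)

```text
time: 3.07
ee_pos: [0.5198, -0.0619, 0.0117]
tcp_rot: [180.0, -0.5, 13.3]
ft_force: [0.4, -0.5, 0.4]
opening: 0.0499
grasp_force: 0.0
```

```bash
python3 - <<'E'
from h import *
print(readout.read_state()['grasp_force'])
plan(.515,-.061,.004,13.5)
c=snap('top','t1');a=c['color'][:,:,::-1]
cv2.imwrite('pics/c3.png',cv2.resize(a[110:260,175:415],None,fx=3.3,fy=3.3,interpolation=cv2.INTER_CUBIC))
E
```

```text
0.0
t 3.07 at [ 0.5198 -0.0619  0.0117] [180.    -0.52  13.32] F [ 0.4 -0.5  0.4] open 0.0499 j7 -49.9
move [-0.0045 -0.002   0.0076] [ 0.0001 -0.009  -0.0031] rows>= 0.2
```

View pics/c3.png

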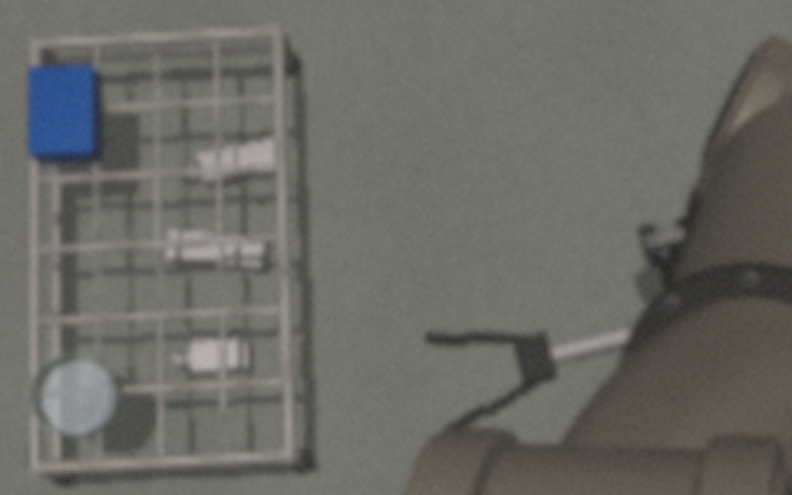

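Request:
carry_out(series=[-0.17,0,0,0.003,0,0,0,-0.17,0,0,0.003,0,0,0,-0.17,0,0,0.003,0,0,0,-0.05,0,0,0.003,0,0,0,-0.05,0,0,0.003,0,0,0,-0.05,0,0,0.003,0,0,0])

```text
time: 3.62
ee_pos: [0.5188, -0.0621, 0.0075]
tcp_rot: [-180.0, -0.4, 13.3]
ft_force: [0.0, -0.9, 0.0]
opening: 0.0445
grasp_force: 0.0
```

Request:
carry_out(series=[-0.05,0,0,0,0,0,0,-0.05,0,0,0,0,0,0])

```text
time: 3.78
ee_pos: [0.5188, -0.0622, 0.0075]
tcp_rot: [-180.0, -0.4, 13.3]
ft_force: [0.2, -0.5, 0.2]
opening: 0.0449
grasp_force: 0.0
```

```bash
python3 - <<'E'
from h import *
c=snap('scene','s1');a=c['color'][:,:,::-1]
w=snap('wrist','w2')['color'][:,:,::-1]
z=cv2.resize(a[120:250,190:350],None,fx=3,fy=3,interpolation=cv2.INTER_CUBIC)
w=cv2.resize(w,None,fx=.48,fy=.48)
o=np.zeros((600,480,3),np.uint8);o[:390]=z;o[390:390+w.shape[0],:w.shape[1]]=w
cv2.imwrite('pics/c4.png',o)
E
```

```text
(no output)
```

View pics/c4.png

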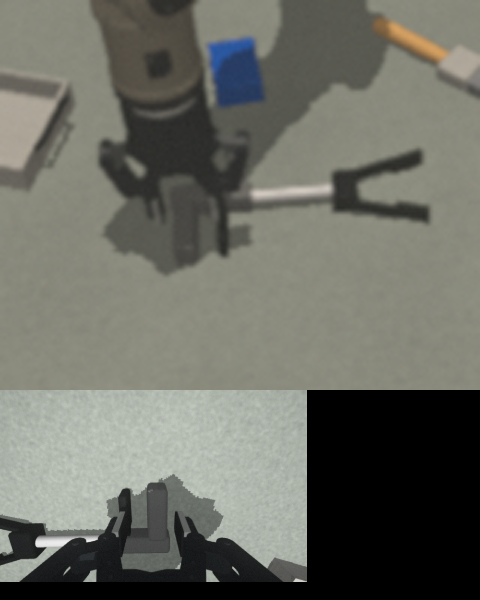

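```bash
python3 - <<'E'
from h import *
w=cv2.imread('pics/w2.png')
cv2.imwrite('pics/c5.png',cv2.convertScaleAbs(cv2.resize(w[170:400,180:460],None,fx=2.4,fy=2.4,interpolation=cv2.INTER_CUBIC),alpha=1.8,beta=20))
E
```

```text
(no output)
```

View pics/c5.png

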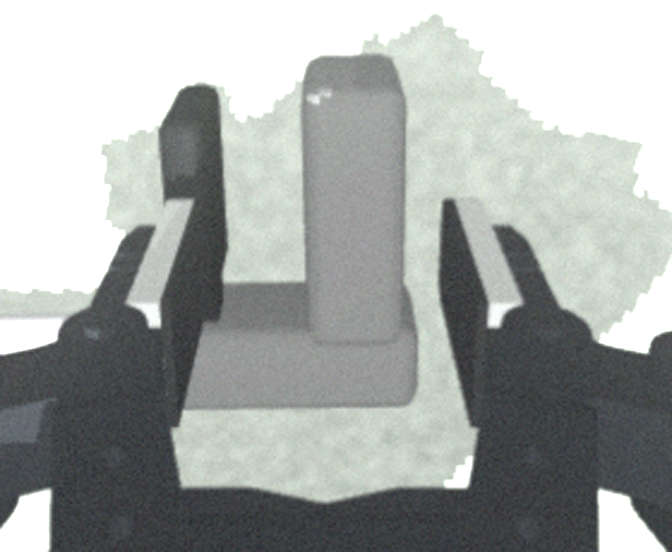

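```bash
python3 - <<'E'
from h import *
c=load('w2');s=readout.read_state();p=s['ee_pos'];r=R.from_euler('xyz',s['tcp_rot'],degrees=True)
def q(P): return ((proj(c,P)-[180,170]+.5)*2.4).round(0)
for n,l in {'tip front face R':(.011,-.0225,0),'tip front L':(.011,.0225,0),'up20 L':(.011,.0225,-.02),'back L':(-.011,.0225,0),'tipR back':(-.011,-.0225,0)}.items(): print(n,q(p+r.apply(l)))
# crop->world for handle top corners
def A(u,v,z): return at(c,u/2.4+180-.2,v/2.4+170-.2,z)[:2].round(4)
print('grip top far corners',A(305,95,.032),A(405,95,.032),'near',A(310,340,.032),A(404,340,.032))
print('trig top',A(165,125,.032),A(218,90,.032),A(225,240,.032),'housing rear',A(415,330,.03),A(405,405,.03))
E
```

```text
tip front face R [224. 114.]
tip front L [413. 114.]
up20 L [423. 147.]
back L [410. 198.]
tipR back [228. 198.]
grip top far corners [ 0.5415 -0.0542] [ 0.5462 -0.0741] near [ 0.4849 -0.0684] [ 0.4898 -0.089 ]
trig top [ 0.5284 -0.0275] [ 0.5384 -0.0367] [ 0.5052 -0.0448] housing rear [ 0.4916 -0.0913] [ 0.4714 -0.0943]
```

```bash
python3 - <<'E'
from h import *
c=load('w2');s=readout.read_state();p=s['ee_pos'];r=R.from_euler('xyz',s['tcp_rot'],degrees=True)
def A(u,v,z): return r.inv().apply(at(c,u/2.4+180-.2,v/2.4+170-.2,z)-p).round(4)
for z in(.0,.01,.02,.03,.04,.05): print(z,A(193,200,z),A(441,200,z),'up',A(160,305,z),A(490,305,z))
print(s['joint_pos'],s['ee_pos'],s['tcp_rot'])
E
sed -n 1,5p /dev/null; python3 -c "
from h import *
c=load('w1');print(c['cam_to_world'])
c=load('w2');print(c['cam_to_world'])"
```

```text
0.0 [-0.0155 -0.0322  0.0074] [-0.0154  0.0314  0.0074] up [-0.0463 -0.0424  0.0072] [-0.0462  0.0458  0.0072]
0.01 [-0.0105 -0.0304 -0.0026] [-0.0104  0.0298 -0.0026] up [-0.0397 -0.0401 -0.0028] [-0.0396  0.0434 -0.0028]
0.02 [-0.0055 -0.0286 -0.0126] [-0.0055  0.0282 -0.0126] up [-0.0331 -0.0378 -0.0127] [-0.033   0.0411 -0.0128]
0.03 [-0.0006 -0.0268 -0.0225] [-0.0005  0.0267 -0.0225] up [-0.0265 -0.0355 -0.0227] [-0.0264  0.0388 -0.0227]
0.04 [ 0.0044 -0.0251 -0.0325] [ 0.0044  0.0251 -0.0325] up [-0.0199 -0.0332 -0.0327] [-0.0199  0.0364 -0.0327]
0.05 [ 0.0094 -0.0233 -0.0425] [ 0.0094  0.0235 -0.0425] up [-0.0133 -0.0308 -0.0426] [-0.0133  0.0341 -0.0426]
[-24.6656506   31.78731928  31.68292579 119.94000075 -28.79858201
  35.34093144 -49.65965241] [ 0.51880293 -0.06212057  0.00748172] [-179.99309971   -0.39964335   13.2810977 ]
[[ 0.30010308  0.90803281  0.29225769  0.59063572]
 [-0.9539047   0.28503017  0.0939342  -0.03302899]
 [ 0.00199308 -0.30697592  0.95171519  0.48234969]
 [ 0.          0.          0.          1.        ]]
[[ 0.23013208  0.92804939  0.29285415  0.59454469]
 [-0.9731585   0.21987343  0.06795734 -0.04582043]
 [-0.00132308 -0.30063267  0.95373909  0.18959725]
 [ 0.          0.          0.          1.        ]]
```

```bash
python3 - <<'E'
from h import *
c=load('s1');s=readout.read_state();p=s['ee_pos'];r=R.from_euler('xyz',s['tcp_rot'],degrees=True)
q=lambda P:((proj(c,P)-[190,120]+.5)*3).round(0)
for l in((.011,-.0225,0),(.011,.0225,0),(.011,-.0225,-.04),(.011,.0225,-.04)): print(l,q(p+r.apply(l)))
c=load('w1');r1=R.from_euler('xyz',[180,0,17.2],degrees=True);p1=np.array([.515,-.053,.3003])
for l in((.011,-.0427,0),(.011,.0427,0),(.011,.0427,-.013),(.011,.0427,-.043)): print(l,proj(c,p1+r1.apply(l)).round(0))
a=cv2.imread('pics/s1.png')
cv2.imwrite('pics/c6.png',cv2.convertScaleAbs(cv2.resize(a[150:215,215:290],None,fx=8,fy=8,interpolation=cv2.INTER_CUBIC),alpha=1.6,beta=20))
E
```

```text
(0.011, -0.0225, 0) [219. 249.]
(0.011, 0.0225, 0) [173. 252.]
(0.011, -0.0225, -0.04) [214. 224.]
(0.011, 0.0225, -0.04) [167. 227.]
(0.011, -0.0427, 0) [233. 216.]
(0.011, 0.0427, 0) [382. 216.]
(0.011, 0.0427, -0.013) [387. 225.]
(0.011, 0.0427, -0.043) [401. 249.]
```

View pics/c6.png

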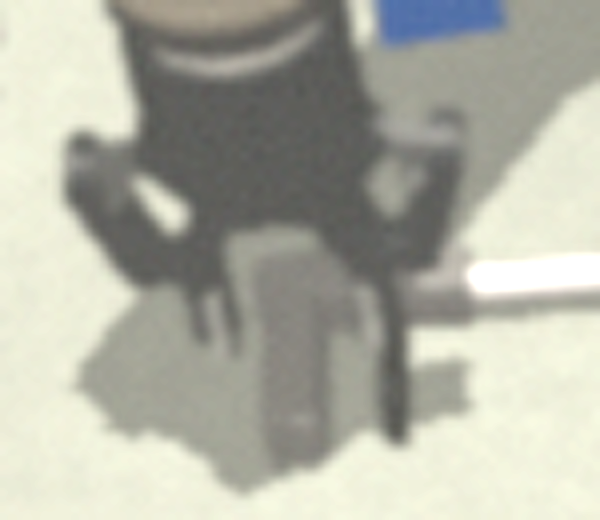

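```bash
python3 - <<'E'
from h import *
s=readout.read_state();p=s['ee_pos'];r=R.from_euler('xyz',s['tcp_rot'],degrees=True)
a=ray(load('w2'),441/2.4+180,200/2.4+170);b=ray(load('s1'),244.4,194)
M=np.stack([a[1],-b[1]],1);k=np.linalg.lstsq(M,b[0]-a[0],rcond=None)[0]
P=a[0]+k[0]*a[1];Q=b[0]+k[1]*b[1];print(P,Q,r.inv().apply(P-p),r.inv().apply(Q-p))
E
```

```text
[ 0.53407698 -0.08236774  0.05244018] [ 0.53419256 -0.08277112  0.05249671] [ 0.01052753  0.02320914 -0.04488892] [ 0.01054774  0.02362827 -0.04494536]
```

Request:
carry_out(series=[-1,0,-0.0065,0,0,0,-0.015,-1,0,-0.0065,0,0,0,-0.015,-1,0,-0.0065,0,0,0,-0.015,-1,0,-0.0065,0.01,0,0,-0.015,-1,0,-0.0065,0.02,0,0,-0.015,-1,0,-0.0065,0.03,0,0,-0.015,-1,0,-0.0065,0.03,0,0,-0.015])

```text
time: 4.47
ee_pos: [0.5157, -0.0557, -0.0249]
tcp_rot: [-180.0, -0.2, 14.1]
ft_force: [0.5, -0.2, -0.5]
opening: 0.0851
grasp_force: 0.0
```

Request:
carry_out(series=[-1,0,0,0.005,0,0,0,-1,0,0,0.009,0,0,0,-1,0,0,0.009,0,0,0])

```text
time: 4.72
ee_pos: [0.5172, -0.0558, -0.0323]
tcp_rot: [-180.0, -0.3, 14.1]
ft_force: [-0.3, -0.4, -0.5]
opening: 0.0856
grasp_force: 0.0
```

```bash
python3 - <<'E'
from h import *
plan(.517,-.056,-.038,14)
w=snap('wrist','w3')['color'][:,:,::-1]
cv2.imwrite('pics/c7.png',cv2.convertScaleAbs(cv2.resize(w[170:400,160:480],None,fx=1.5,fy=1.5,interpolation=cv2.INTER_CUBIC),alpha=1.8,beta=20))
E
```

```text
t 4.72 at [ 0.5172 -0.0558 -0.0323] [-179.99   -0.34   14.13] F [-0.3 -0.4 -0.5] open 0.0856 j7 -46.9
move [-0.0002  0.0001  0.0057] [-0.0001 -0.006   0.0023] rows>= 0.1
```

View pics/c7.png

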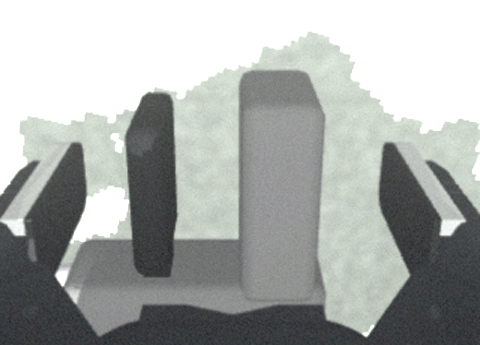

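Request:
carry_out(series=[-0.1,0,0,0.003,0,0,0,-0.1,0,0,0.003,0,0,0,-0.17,0,0,0.003,0,0,0,-0.17,0,0,0.003,0,0,0])

```text
time: 5.1
ee_pos: [0.518, -0.0561, -0.0341]
tcp_rot: [180.0, -0.4, 14.1]
ft_force: [-0.1, -1.5, 2.4]
opening: 0.05
grasp_force: 9.2
```

Request:
carry_out(series=[-0.17,0,0,0,0,0,0,-0.17,0,0,0,0,0,0])

```text
time: 5.27
ee_pos: [0.518, -0.0561, -0.0341]
tcp_rot: [180.0, -0.4, 14.1]
ft_force: [-0.8, -1.5, 4.3]
opening: 0.0504
grasp_force: 9.3
```

```bash
python3 - <<'E'
from h import *
plan(.517,-.056,-.036,14)
w=snap('wrist','w4')['color'][:,:,::-1]
cv2.imwrite('pics/c8.png',cv2.convertScaleAbs(cv2.resize(w[170:400,160:480],None,fx=1.5,fy=1.5,interpolation=cv2.INTER_CUBIC),alpha=1.8,beta=20))
E
```

```text
t 5.27 at [ 0.518  -0.0561 -0.0341] [179.97  -0.44  14.12] F [-0.8 -1.5  4.3] open 0.0504 j7 -46.7
move [-0.0009 -0.0004  0.0019] [ 0.0005 -0.0077  0.002 ] rows>= 0.1
```

```bash
cat >> h.py <<'E'
def hand_for(jx,jy,h,a=.2108,b=.042):
    c,s=np.cos(np.radians(h)),np.sin(np.radians(h)); return jx-a*c+b*s, jy-a*s-b*c
def tips(f,y0=.1,y1=.26,x0=.3,x1=.72,thr=62):
    """dark jaw pixels in the top picture -> world at z=.02"""
    c=snap('top',f);g=c['color'].astype(int).max(2)
    v,u=np.nonzero(g<thr);P=np.array([at(c,a,b,.02)[:2] for a,b in zip(u,v)])
    P=P[(P[:,0]>x0)&(P[:,0]<x1)&(P[:,1]>y0)&(P[:,1]<y1)]
    return P
E
python3 - <<'E'
from h import *
x,y=hand_for(.438,.175,92);print(x,y);plan(x,y,-.032,2)
P=tips('t2',.09,.2);print(len(P),P.min(0),P.max(0))
P=P[P[:,1]>P[:,1].max()-.02];print(P.round(3))
E
```

```text
0.4873312286396892 -0.03420580747412035
t 5.32 at [ 0.518  -0.0562 -0.0341] [179.97  -0.45  14.11] F [-0.7 -1.6  5.4] open 0.0499 j7 -46.7
move [-0.0244 -0.0288 -0.0023] [-0.0003 -0.0078  0.2114] rows>= 1.7
1 [0.45435202 0.09104123] [0.45435202 0.09104123]
[[0.454 0.091]]
```

Request:
carry_out(series=[-0.17,0,0,-0.004,0,0,0,-0.17,-0.006,-0.007,-0.004,0,-0.004,0.05,-0.17,-0.012,-0.014,-0.004,0,-0.004,0.1,-0.17,-0.018,-0.021,-0.004,0,-0.004,0.15,-0.17,-0.024,-0.029,-0.004,0,-0.004,0.21,-0.17,-0.024,-0.029,-0.004,0,-0.004,0.21,-0.17,-0.024,-0.029,-0.004,0,-0.004,0.21])

```text
time: 5.95
ee_pos: [0.4868, -0.0328, -0.0309]
tcp_rot: [-179.9, -0.1, 2.3]
ft_force: [1.1, -0.9, -2.1]
opening: 0.05
grasp_force: 8.4
```

```bash
python3 - <<'E'
from h import *
plan(.4874,-.0342,-.032,2)
for t in (75,):
    P=tips('t3',.12,.25,thr=t);print(t,len(P),P.min(0),P.max(0))
    for y in np.arange(.13,.215,.01):
        q=P[abs(P[:,1]-y)<.005]; print(round(y,3),np.sort(q[:,0]).round(3))
E
```

```text
t 5.95 at [ 0.4868 -0.0328 -0.0309] [-1.7993e+02 -1.1000e-01  2.2800e+00] F [ 1.1 -0.9 -2.1] open 0.05 j7 -57.3
move [0.0006 0.0014 0.0011] [-0.0012 -0.002   0.0049] rows>= 0.0
75 150 [0.31167179 0.12250109] [0.46756104 0.24926999]
0.13 [0.41  0.41  0.412 0.412 0.412 0.412 0.415 0.415 0.415 0.454 0.454 0.454
 0.457 0.457 0.457 0.457 0.46 ]
0.14 [0.407 0.407 0.407 0.41  0.41  0.41  0.41  0.412 0.412 0.457 0.457 0.457
 0.457 0.46  0.46  0.46  0.46 ]
0.15 [0.402 0.404 0.404 0.407 0.407 0.407 0.407 0.41  0.41  0.46  0.46  0.46
 0.46  0.462 0.462 0.462 0.462]
0.16 [0.397 0.397 0.399 0.399 0.399 0.399 0.402 0.402 0.402 0.402 0.404 0.404
 0.404 0.404 0.407 0.407 0.407 0.407 0.46  0.46  0.46  0.46  0.462 0.462
 0.462 0.462 0.465]
0.17 [0.394 0.397 0.397 0.397 0.399 0.399 0.399 0.399 0.402 0.402 0.402 0.402
 0.404 0.404 0.404 0.46  0.46  0.46  0.462 0.462 0.462 0.462 0.465 0.465
 0.465 0.465]
0.18 [0.381 0.386 0.389 0.389 0.391 0.391 0.394 0.394 0.397 0.399 0.462 0.462
 0.465 0.465 0.465 0.468]
0.19 [0.342 0.347 0.35  0.353 0.355 0.358 0.36  0.363 0.366 0.371 0.381 0.465
 0.465 0.468 0.468]
0.2 [0.312 0.322 0.335 0.337]
0.21 []
```

Request:
carry_out(series=[-0.17,0.001,0,0,0,0,0.02,-0.17,0.001,0,0,0,0,0.043,-0.17,0.002,-0.02,0,0,0,0.043,-0.17,0.003,-0.045,0,0,0,0.043,-0.17,0.004,-0.07,0,0,0,0.043,-0.17,0.005,-0.095,0,0,0,0.043,-0.17,0.006,-0.12,0,0,0,0.043,-0.17,0.007,-0.14,0,0,0,0.043,-0.17,0.007,-0.1455,0,0,0,0.043,-0.17,0.007,-0.1455,0,0,0,0.043])

```text
time: 6.83
ee_pos: [0.4892, 0.114, -0.0306]
tcp_rot: [-179.9, -0.2, -0.2]
ft_force: [1.0, -0.4, -2.3]
opening: 0.0502
grasp_force: 8.4
```

```bash
python3 - <<'E'
from h import *
plan(.488,.1128,-.031,-.2)
P=tips('t4',.24,.37,x0=.37,x1=.5,thr=75)
for y in np.arange(.25,.36,.01):
        q=P[abs(P[:,1]-y)<.005]; print(round(y,3),np.sort(q[:,0]).round(3))
E
```

```text
t 6.83 at [ 0.4892  0.114  -0.0306] [-179.9    -0.18   -0.19] F [ 1.  -0.4 -2.3] open 0.0502 j7 -75.0
move [-0.0012  0.0012  0.0004] [-0.0017 -0.0031  0.0002] rows>= 0.0
0.25 [0.41  0.412 0.412 0.415 0.415 0.415 0.417 0.417 0.417 0.42  0.42  0.42
 0.42  0.423 0.423 0.423 0.423 0.425 0.425 0.425 0.425 0.428 0.428 0.428
 0.428 0.431 0.431 0.431 0.431 0.433 0.433 0.433 0.433 0.436 0.436 0.436
 0.436 0.438 0.438 0.438 0.438 0.441 0.441 0.441 0.441 0.444 0.444 0.444
 0.444 0.446 0.446 0.446 0.446 0.449 0.449 0.449 0.449 0.452 0.452 0.452
 0.454 0.454 0.454 0.454 0.457 0.457 0.457 0.457 0.46  0.46  0.46  0.462
 0.462 0.465]
0.26 [0.402 0.402 0.404 0.404 0.404 0.407 0.407 0.407 0.407 0.41  0.41  0.41
 0.41  0.412 0.412 0.412 0.412 0.415 0.415 0.415 0.415 0.417 0.417 0.417
 0.417 0.42  0.42  0.42  0.42  0.423 0.423 0.423 0.423 0.425 0.425 0.425
 0.425 0.428 0.428 0.428 0.428 0.431 0.431 0.431 0.431 0.433 0.433 0.433
 0.436 0.436 0.436 0.436 0.438 0.438 0.438 0.438 0.441 0.441 0.441 0.441
 0.444 0.444 0.444 0.444 0.446 0.446 0.446 0.446 0.449 0.449 0.449 0.449
 0.452 0.452 0.452 0.452 0.454 0.454 0.454 0.454 0.457 0.457 0.457 0.457
 0.46  0.46  0.46  0.46  0.462 0.462 0.462 0.462 0.465 0.465]
0.27 [0.391 0.394 0.394 0.394 0.397 0.397 0.399 0.399 0.399 0.399 0.402 0.402
 0.402 0.402 0.404 0.404 0.404 0.404 0.407 0.407 0.41  0.41  0.412 0.412
 0.412 0.415 0.415 0.415 0.417 0.417 0.42  0.42  0.423]
0.28 [0.384 0.386 0.386 0.386 0.389 0.389 0.389 0.389 0.391 0.391 0.391 0.391
 0.394 0.394 0.394 0.397 0.397 0.397 0.399 0.399 0.399 0.402 0.402 0.404
 0.404 0.465 0.465 0.467 0.467]
0.29 [0.467 0.467 0.467 0.47  0.47 ]
0.3 [0.47 0.47]
0.31 [0.47]
0.32 []
0.33 [0.407 0.407 0.409 0.409 0.409]
0.34 []
0.35 []
```

Request:
carry_out(series=[0.3,0,0,0,0,0,0,0.3,0,0,0,0,0,0,0.3,0,0,0,0,0,0,0.3,0,0,0,0,0,0,0.3,0,0,0,0,0,0,0.3,0,0,0,0,0,0], grip_force=30)

```text
time: 7.38
ee_pos: [0.4892, 0.1115, -0.0303]
tcp_rot: [-179.9, -0.2, -0.4]
ft_force: [0.4, -1.5, -0.6]
opening: 0.0391
grasp_force: 33.2
```

Request:
carry_out(series=[0.3,0,0.015,0,0,0,0,0.3,0,0.035,0,0,0,0,0.3,0,0.055,0,0,0,0,0.3,0,0.075,0,0,0,0,0.3,0,0.095,0,0,0,0,0.3,0,0.115,0,0,0,0,0.3,0,0.135,0,0,0,0,0.3,0,0.155,0,0,0,0,0.3,0,0.165,0,0,0,0,0.3,0,0.165,0,0,0,0])

```text
time: 8.22
ee_pos: [0.4877, -0.0553, -0.0304]
tcp_rot: [-180.0, -0.2, -0.6]
ft_force: [-0.6, -1.6, 0.4]
opening: 0.0395
grasp_force: 33.4
```

```bash
cat >> h.py <<'E'
def bright(f,x0,x1,y0,y1,z=.024,thr=170,cam='top'):
    """bright (bar) blobs in the top picture: centre, min-area-rect in world"""
    c=snap(cam,f);g=c['color'].min(2)
    m=(g>thr).astype(np.uint8);n,l,st,ce=cv2.connectedComponentsWithStats(m)
    for i in range(1,n):
        if st[i,4]<20: continue
        v,u=np.nonzero(l==i);P=np.array([at(c,a,b,z)[:2] for a,b in zip(u,v)]).astype(np.float32)
        k=P.mean(0)
        if x0<k[0]<x1 and y0<k[1]<y1: print('blob',st[i,4],k.round(4),[np.round(q,4) for q in cv2.minAreaRect(P)],cv2.boxPoints(cv2.minAreaRect(P)).round(4).tolist())
E
python3 - <<'E'
from h import *
print(readout.read_state()['grasp_force']);plan(.488,-.05,-.031,-.2)
bright('t5',.38,.65,.1,.4,thr=130)
c=load('t5')['color'];g=c.min(2);
for P in [(.44,.17),(.44,.16),(.44,.15),(.5,.2)]:
    u,v=proj(load('t5'),(*P,.024)).round().astype(int);print(P,c[v,u])
E
```

```text
33.37596416473389
t 8.22 at [ 0.4877 -0.0553 -0.0304] [-179.99   -0.19   -0.57] F [-0.6 -1.6  0.4] open 0.0395 j7 -57.1
move [ 0.0002 -0.0053  0.0006] [-0.0001 -0.0033 -0.0064] rows>= 0.1
blob 180 [0.6006 0.3123] [array([0.6003, 0.3129]), array([0.0228, 0.0626]), np.float64(9.7892)] [[0.5838000178337097, 0.3418000042438507], [0.5943999886512756, 0.2800999879837036], [0.6169000267982483, 0.2840000092983246], [0.6061999797821045, 0.3456999957561493]]
blob 183 [0.5287 0.3335] [array([0.5273, 0.3299]), array([0.0771, 0.0219]), np.float64(84.2568)] [[0.5126000046730042, 0.29269999265670776], [0.5343999862670898, 0.2904999852180481], [0.5421000123023987, 0.36719998717308044], [0.5202999711036682, 0.3693000078201294]]
blob 23 [0.4671 0.2719] [array([0.4656, 0.2729]), array([0.0502, 0.0026]), np.float64(1.2225)] [[0.4404999911785126, 0.2736999988555908], [0.4404999911785126, 0.2709999978542328], [0.49079999327659607, 0.2721000015735626], [0.49070000648498535, 0.27469998598098755]]
blob 155 [0.4444 0.1624] [array([0.4446, 0.1656]), array([0.0184, 0.0548]), np.float64(0.0242)] [[0.43529999256134033, 0.19290000200271606], [0.43540000915527344, 0.13819999992847443], [0.4537999927997589, 0.13819999992847443], [0.4537000060081482, 0.19290000200271606]]
blob 29 [0.3833 0.2682] [array([0.3858, 0.2678]), array([0.0051, 0.0517]), np.float64(85.9151)] [[0.35989999771118164, 0.2671000063419342], [0.4113999903202057, 0.26339998841285706], [0.41179999709129333, 0.2685999870300293], [0.3601999878883362, 0.27219998836517334]]
(0.44, 0.17) [184 178 176]
(0.44, 0.16) [184 176 175]
(0.44, 0.15) [182 176 174]
(0.5, 0.2) [113 115 106]
```

```bash
python3 - <<'E'
from h import *
a=(.488,-.145,-.031,-.5)
x,y=hand_for(.505,.07,85.3);b=plan(x,y,-.031,-6.9,a);print(b)
x,y=hand_for(.526,.325,85.3);plan(x,y,-.031,-6.9,b)
E
```

```text
move [ 0.0416 -0.0018 -0.    ] [ 0.     -0.      0.1117] rows>= 1.0
(np.float64(0.5295861326271449), np.float64(-0.14353257850370382), -0.031, -6.9)
move [-0.0098 -0.2557 -0.    ] [0. 0. 0.] rows>= 6.1
```

Request:
carry_out(series=[-0.17,0,0,0,0,0,0,-0.17,0,0,0,0,0,0,-0.17,0,0,0,0,0,0,-0.17,0,0.02,0,0,0,0,-0.17,0,0.045,0,0,0,0,-0.17,0,0.07,0,0,0,0,-0.17,0,0.09,0,0,0,0,-0.17,0,0.09,0,0,0,0])

```text
time: 8.93
ee_pos: [0.4873, -0.1471, -0.0304]
tcp_rot: [179.9, -0.2, -0.6]
ft_force: [-0.2, -0.9, -2.6]
opening: 0.05
grasp_force: 8.4
```

Request:
carry_out(series=[-0.17,0.01,-0.001,0,0,0,0.03,-0.17,0.02,-0.002,0,0,0,0.06,-0.17,0.03,-0.003,0,0,0,0.09,-0.17,0.042,-0.004,0,0,0,0.112,-0.17,0.042,-0.004,0,0,0,0.112])

```text
time: 9.35
ee_pos: [0.5322, -0.137, -0.0308]
tcp_rot: [-179.9, -0.3, -6.6]
ft_force: [-0.6, 0.2, -2.4]
opening: 0.0499
grasp_force: 8.5
```

Request:
carry_out(series=[-0.17,-0.001,-0.02,0,0,0,0,-0.17,-0.002,-0.05,0,0,0,0,-0.17,-0.003,-0.08,0,0,0,0,-0.17,-0.004,-0.1,0,0,0,0,-0.17,-0.004,-0.1,0,0,0,0])

```text
time: 9.77
ee_pos: [0.5365, -0.0321, -0.0314]
tcp_rot: [-179.7, -0.0, -6.3]
ft_force: [-0.5, -0.7, -2.0]
opening: 0.0506
grasp_force: 8.5
```

```bash
python3 - <<'E'
from h import *
x,y=hand_for(.526,.325,85.3);plan(x,y,-.031,-6.9)
P=tips('t6',.12,.25,x0=.4,thr=75)
for y in np.arange(.13,.2,.01):
    q=np.sort(P[abs(P[:,1]-y)<.005][:,0])
    print(round(y,3),q[q<.515].mean().round(4),q[q>.515].mean().round(4))
bright('t6b',.38,.65,.08,.25,thr=130)
E
```

```text
t 9.77 at [ 0.5365 -0.0321 -0.0314] [-1.7972e+02 -1.0000e-02 -6.2500e+00] F [-0.5 -0.7 -2. ] open 0.0506 j7 -64.9
move [-0.0017 -0.1443  0.0003] [-0.005  -0.0002  0.0113] rows>= 3.5
0.13 0.4937 0.5259
0.14 0.4862 0.5327
0.15 0.4857 0.5365
0.16 0.4844 0.5398
0.17 0.4854 0.5414
0.18 0.4849 0.5447
0.19 0.4833 0.5481
0.2 0.4822 nan<stdin>:6: RuntimeWarning: Mean of empty slice.
  ret = ret.dtype.type(ret / rcount)
```

```bash
python3 - <<'E'
from h import *
c=load('t6b');a=c['color']
for y in (.14,.15,.16,.17,.18,.19): u,v=proj(c,(.444,y,.024)).round().astype(int);print(y,u,v,a[v,u-0])
bright('t6c',.35,.65,.08,.25,thr=95)
E
```

```text
0.14 311 216 [92 87 77]
0.15 307 216 [94 88 78]
0.16 304 216 [90 87 77]
0.17 300 216 [93 86 77]
0.18 296 216 [90 83 76]
0.19 292 216 [90 84 76]
```

Request:
carry_out(series=[-0.17,-0.001,-0.02,0,0,0,0,-0.17,-0.001,-0.045,0,0,0,0,-0.17,-0.001,-0.07,0,0,0,0,-0.17,-0.002,-0.095,0,0,0,0,-0.17,-0.002,-0.12,0,0,0,0,-0.17,-0.002,-0.138,0,0,0,0,-0.17,-0.002,-0.142,0,0,0,0])

```text
time: 10.5
ee_pos: [0.552, 0.1051, -0.0306]
tcp_rot: [-179.8, -0.1, -6.6]
ft_force: [0.3, 0.9, -2.3]
opening: 0.0499
grasp_force: 8.4
```

Request:
carry_out(series=[0.3,0,0,0,0,0,0,0.3,0,0,0,0,0,0,0.3,0,0,0,0,0,0,0.3,0,0,0,0,0,0,0.3,0,0,0,0,0,0,0.3,0,0,0,0,0,0])

```text
time: 11.0
ee_pos: [0.5519, 0.1002, -0.0302]
tcp_rot: [-180.0, -0.2, -6.9]
ft_force: [-0.5, -1.6, -0.9]
opening: 0.0395
grasp_force: 33.4
```

Request:
carry_out(series=[0.3,0,0.015,0,0,0,0,0.3,0,0.035,0,0,0,0,0.3,0,0.055,0,0,0,0,0.3,0,0.075,0,0,0,0,0.3,0,0.095,0,0,0,0,0.3,0,0.115,0,0,0,0,0.3,0,0.135,0,0,0,0,0.3,0,0.155,0,0,0,0,0.3,0,0.17,0,0,0,0,0.3,0,0.17,0,0,0,0])

```text
time: 11.83
ee_pos: [0.5313, -0.0715, -0.0301]
tcp_rot: [180.0, -0.2, -7.1]
ft_force: [-1.3, -1.7, 0.1]
opening: 0.0394
grasp_force: 33.7
```

```bash
python3 - <<'E'
from h import *
s=readout.read_state();print(s['grasp_force'],s['ee_pos'],s['tcp_rot'])
bright('t7',.38,.65,.08,.4,thr=130)
E
```

```text
33.73724699020386 [ 0.53127805 -0.071456   -0.03006042] [179.9588762   -0.21158206  -7.10191702]
blob 182 [0.6007 0.312 ] [array([0.6004, 0.3127]), array([0.0232, 0.0629]), np.float64(9.2822)] [[0.5838000178337097, 0.3418999910354614], [0.593999981880188, 0.2797999978065491], [0.6169000267982483, 0.28349998593330383], [0.6067000031471252, 0.3456999957561493]]
blob 20 [0.553  0.2763] [array([0.5527, 0.2775]), array([0.0489, 0.0027]), np.float64(1.3263)] [[0.5281999707221985, 0.2782000005245209], [0.5282999873161316, 0.27559998631477356], [0.5770999789237976, 0.2766999900341034], [0.5770999789237976, 0.2793000042438507]]
blob 268 [0.514  0.1591] [array([0.5142, 0.1625]), array([0.0895, 0.0239]), np.float64(82.1479)] [[0.49619999527931213, 0.11980000138282776], [0.5199000239372253, 0.11649999767541885], [0.5321000218391418, 0.20520000159740448], [0.508400022983551, 0.2084999978542328]]
blob 28 [0.4682 0.2721] [array([0.467 , 0.2729]), array([0.0582, 0.0026]), np.float64(1.2225)] [[0.43779999017715454, 0.2736000120639801], [0.43790000677108765, 0.2709999978542328], [0.4961000084877014, 0.27219998836517334], [0.4959999918937683, 0.27480000257492065]]
blob 32 [0.3846 0.2684] [array([0.3872, 0.27  ]), array([0.0543, 0.0052]), np.float64(1.0796)] [[0.36000001430511475, 0.2720000147819519], [0.36010000109672546, 0.2669000029563904], [0.41440001130104065, 0.2678999900817871], [0.41429999470710754, 0.27309998869895935]]
```

Request:
carry_out(series=[-0.17,0,0,0,0,0,0,-0.17,0,0,0,0,0,0,-0.17,0,0,0,0,0,0,-0.17,0,0.02,0,0,0,0,-0.17,0,0.045,0,0,0,0,-0.17,0,0.065,0,0,0,0,-0.17,0,0.075,0,0,0,0,-0.17,0,0.075,0,0,0,0])

```text
time: 12.55
ee_pos: [0.5226, -0.1435, -0.0305]
tcp_rot: [-180.0, -0.2, -6.9]
ft_force: [0.1, -0.4, -2.3]
opening: 0.0501
grasp_force: 8.4
```

```bash
python3 - <<'E'
from h import *
x,y=hand_for(.634,.075,98);b=plan(x,y,-.031,5.8);print(b)
x,y=hand_for(.618,.18,98);b=plan(x,y,-.031,5.8,b);print(b)
E
```

```text
t 12.55 at [ 0.5226 -0.1435 -0.0305] [-1.7999e+02 -1.7000e-01 -6.9400e+00] F [ 0.1 -0.4 -2.3] open 0.0501 j7 -54.7
move [ 0.1791 -0.0375  0.001 ] [ 1.000e-04 -3.000e-03 -2.224e-01] rows>= 4.4
(np.float64(0.7049289485695278), np.float64(-0.1279032386504003), -0.031, 5.8)
move [-0.0053 -0.1061 -0.    ] [0. 0. 0.] rows>= 2.5
(np.float64(0.6889289485695278), np.float64(-0.022903238650400285), -0.031, 5.8)
```

Request:
carry_out(series=[-0.17,0.025,-0.002,0,0,0,0,-0.17,0.05,-0.005,0,0,0,0,-0.17,0.075,-0.008,0,0,0,-0.03,-0.17,0.1,-0.011,0,0,0,-0.07,-0.17,0.125,-0.014,0,0,0,-0.12,-0.17,0.15,-0.017,0,0,0,-0.17,-0.17,0.17,-0.025,0,0,0,-0.21,-0.17,0.179,-0.037,0,0,0,-0.222,-0.17,0.179,-0.037,0,0,0,-0.222])

```text
time: 13.3
ee_pos: [0.7079, -0.119, -0.0311]
tcp_rot: [-179.7, -0.3, 6.3]
ft_force: [0.1, 1.1, -2.1]
opening: 0.0496
grasp_force: 8.4
```

Request:
carry_out(series=[-0.17,-0.001,-0.02,0,0,0,0,-0.17,-0.002,-0.045,0,0,0,0,-0.17,-0.003,-0.07,0,0,0,0,-0.17,-0.004,-0.095,0,0,0,0,-0.17,-0.005,-0.106,0,0,0,0,-0.17,-0.005,-0.106,0,0,0,0])

```text
time: 13.8
ee_pos: [0.6876, -0.0146, -0.0309]
tcp_rot: [-179.7, -0.0, 6.3]
ft_force: [0.6, -0.1, -2.5]
opening: 0.0502
grasp_force: 8.4
```

```bash
python3 - <<'E'
from h import *
x,y=hand_for(.6005,.312,98);plan(x,y,-.031,5.8)
P=tips('t8',.12,.25,x0=.55,thr=75)
for y in np.arange(.14,.22,.01):
    q=np.sort(P[abs(P[:,1]-y)<.005][:,0])
    print(round(y,3),q[q<.618].mean().round(4),q[q>.618].mean().round(4))
bright('t8b',.38,.65,.08,.25,thr=130)
E
```

```text
t 13.8 at [ 0.6876 -0.0146 -0.0309] [-1.7974e+02 -5.0000e-02  6.2700e+00] F [ 0.6 -0.1 -2.5] open 0.0502 j7 -61.4
move [-0.0026 -0.1247  0.0006] [-0.0045 -0.0008  0.0081] rows>= 3.0
0.14 nan 0.6432
0.15 nan 0.6449
0.16 nan 0.6466
0.17 nan 0.6472
0.18 0.5889 0.6465
0.19 0.5861 0.6481
0.2 0.5848 0.6499
0.21 nan 0.6518<stdin>:6: RuntimeWarning: Mean of empty slice.
  ret = ret.dtype.type(ret / rcount)
```

Request:
carry_out(series=[-0.17,0,-0.02,0,0,0,0,-0.17,-0.001,-0.045,0,0,0,0,-0.17,-0.002,-0.07,0,0,0,0,-0.17,-0.002,-0.095,0,0,0,0,-0.17,-0.003,-0.115,0,0,0,0,-0.17,-0.003,-0.125,0,0,0,0,-0.17,-0.003,-0.125,0,0,0,0])

```text
time: 14.48
ee_pos: [0.6731, 0.105, -0.0302]
tcp_rot: [-179.9, -0.2, 6.1]
ft_force: [-0.4, -0.1, -1.4]
opening: 0.05
grasp_force: 8.4
```

Request:
carry_out(series=[0.3,0,0,0,0,0,0,0.3,0,0,0,0,0,0,0.3,0,0,0,0,0,0,0.3,0,0,0,0,0,0,0.3,0,0,0,0,0,0,0.3,0,0,0,0,0,0])

```text
time: 14.98
ee_pos: [0.6737, 0.1015, -0.0297]
tcp_rot: [180.0, -0.2, 5.8]
ft_force: [0.6, -1.9, -0.0]
opening: 0.0393
grasp_force: 34.0
```

Request:
carry_out(series=[0.3,0,0.015,0,0,0,0,0.3,0,0.035,0,0,0,0,0.3,0,0.055,0,0,0,0,0.3,0,0.075,0,0,0,0,0.3,0,0.095,0,0,0,0,0.3,0,0.115,0,0,0,0,0.3,0,0.135,0,0,0,0,0.3,0,0.145,0,0,0,0,0.3,0,0.145,0,0,0,0,0.3,0,0.145,0,0,0,0])

```text
time: 15.82
ee_pos: [0.6884, -0.0422, -0.03]
tcp_rot: [-180.0, -0.2, 5.9]
ft_force: [0.4, -1.3, 0.2]
opening: 0.0394
grasp_force: 34.2
```

```bash
python3 - <<'E'
from h import *
s=readout.read_state();print(s['grasp_force'],s['ee_pos'],s['tcp_rot'])
bright('t9',.38,.68,.08,.4,thr=130)
E
```

```text
34.19989585876465 [ 0.68836296 -0.04221899 -0.02996548] [-179.99788137   -0.18940849    5.8716972 ]
blob 199 [0.62   0.1741] [array([0.6196, 0.1771]), array([0.0229, 0.0732]), np.float64(4.0657)] [[0.6055999994277954, 0.21279999613761902], [0.61080002784729, 0.13979999721050262], [0.6335999965667725, 0.14149999618530273], [0.6284000277519226, 0.21439999341964722]]
blob 29 [0.4702 0.2724] [array([0.4682, 0.2742]), array([0.0556, 0.0052]), np.float64(1.2196)] [[0.44040000438690186, 0.27630001306533813], [0.4404999911785126, 0.2709999978542328], [0.4961000084877014, 0.27219998836517334], [0.4959999918937683, 0.2775000035762787]]
blob 38 [0.3863 0.2687] [array([0.3883, 0.2687]), array([0.0075, 0.0573]), np.float64(85.6963)] [[0.359499990940094, 0.2671999931335449], [0.41659998893737793, 0.2628999948501587], [0.4171999990940094, 0.2703000009059906], [0.36000001430511475, 0.27459999918937683]]
```

Request:
carry_out(series=[-0.17,0,0,0,0,0,0,-0.17,0,0,0,0,0,0,-0.17,0,0,0,0,0,0,-0.17,0,0.02,0,0,0,0,-0.17,0,0.045,0,0,0,0,-0.17,0,0.07,0,0,0,0,-0.17,0,0.08,0,0,0,0,-0.17,0,0.08,0,0,0,0])

```text
time: 16.53
ee_pos: [0.696, -0.1248, -0.0299]
tcp_rot: [179.9, -0.2, 5.7]
ft_force: [-0.5, 0.2, -1.6]
opening: 0.0501
grasp_force: 8.4
```

Request:
carry_out(series=[-1,0,0,0,0,0,0,-1,0,0,0,0,0,0,-1,0,0,0,0,0,0,-1,0,0,-0.01,0,0,0,-1,0,0,-0.03,0,0,0,-1,0,0,-0.06,0,0,0,-1,0,0,-0.1,0,0,0,-1,0,0,-0.14,0,0,0,-1,0,0,-0.17,0,0,0,-1,0,0,-0.17,0,0,0])

```text
time: 17.37
ee_pos: [0.7004, -0.1216, 0.1487]
tcp_rot: [179.9, -0.9, 6.0]
ft_force: [0.7, -1.1, 0.8]
opening: 0.0852
grasp_force: 0.0
```

```bash
python3 - <<'E'
from h import *
s=readout.read_state();print(s['time'],s['ee_pos'],s['tcp_rot'],s['joint_pos'])
bright('t10',.38,.68,.08,.4,thr=130)
w=snap('wrist','w10')
E
```

```text
17.3667 [ 0.70042171 -0.12161027  0.14871139] [179.9006359   -0.8608486    5.98410296] [-19.81629477  37.35988829  38.58410328  88.7845381  -25.58782522
  61.99140004 -59.1269248 ]
blob 207 [0.6199 0.1739] [array([0.6197, 0.1774]), array([0.024 , 0.0729]), np.float64(6.0313)] [[0.6039000153541565, 0.21240000426769257], [0.6115000247955322, 0.13979999721050262], [0.6353999972343445, 0.14239999651908875], [0.6277999877929688, 0.21490000188350677]]
blob 23 [0.5568 0.2763] [array([0.5568, 0.2775]), array([0.0571, 0.0027]), np.float64(1.3231)] [[0.5281999707221985, 0.2782000005245209], [0.5282999873161316, 0.27559998631477356], [0.5853000283241272, 0.2768999934196472], [0.5853000283241272, 0.27950000762939453]]
blob 273 [0.5145 0.1618] [array([0.5148, 0.1649]), array([0.0899, 0.0243]), np.float64(82.8132)] [[0.49709999561309814, 0.121799997985363], [0.5212000012397766, 0.11869999766349792], [0.5325000286102295, 0.2079000025987625], [0.508400022983551, 0.210999995470047]]
blob 30 [0.4666 0.2721] [array([0.4657, 0.2729]), array([0.0608, 0.0026]), np.float64(1.2225)] [[0.4352000057697296, 0.273499995470047], [0.43529999256134033, 0.27090001106262207], [0.4961000084877014, 0.27219998836517334], [0.4959999918937683, 0.27480000257492065]]
blob 110 [0.4452 0.1735] [array([0.4446, 0.176 ]), array([0.0237, 0.0391]), np.float64(0.032)] [[0.4327000081539154, 0.19550000131130219], [0.4327000081539154, 0.15649999678134918], [0.4564000070095062, 0.15649999678134918], [0.4564000070095062, 0.1956000030040741]]
blob 36 [0.3858 0.2684] [array([0.3885, 0.27  ]), array([0.057 , 0.0052]), np.float64(1.077)] [[0.35989999771118164, 0.2720000147819519], [0.36000001430511475, 0.2669000029563904], [0.4169999957084656, 0.2678999900817871], [0.41690000891685486, 0.27309998869895935]]
```

View pics/t10.png

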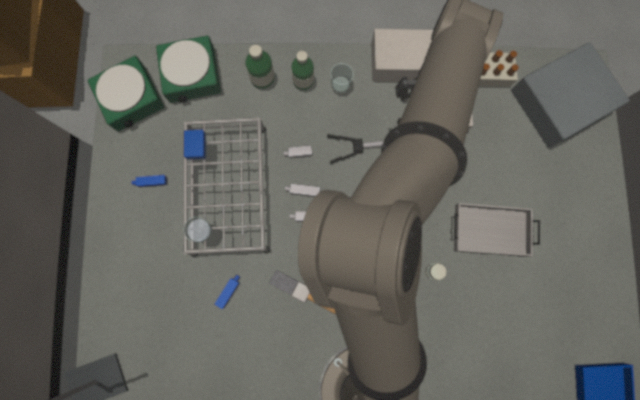

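```bash
python3 - <<'E'
from h import *
c=load('w10');
for P in [(.66,-.252,.024),(.684,-.212,.055),(.684,-.291,.055),(.803,-.255,.055)]: print(proj(c,P).round(0))
u,v=proj(c,(.675,-.252,.03)).round().astype(int)
a=c['color'][:,:,::-1];y0,x0=max(0,min(400-260,v-130)),max(0,min(640-340,u-170));print(x0,y0)
cv2.imwrite('pics/c10.png',cv2.resize(a[y0:y0+260,x0:x0+340],None,fx=2.3,fy=2.3,interpolation=cv2.INTER_CUBIC))
E
```

```text
[444. 236.]
[417. 220.]
[509. 229.]
[506.  78.]
280 94
```

View pics/c10.png

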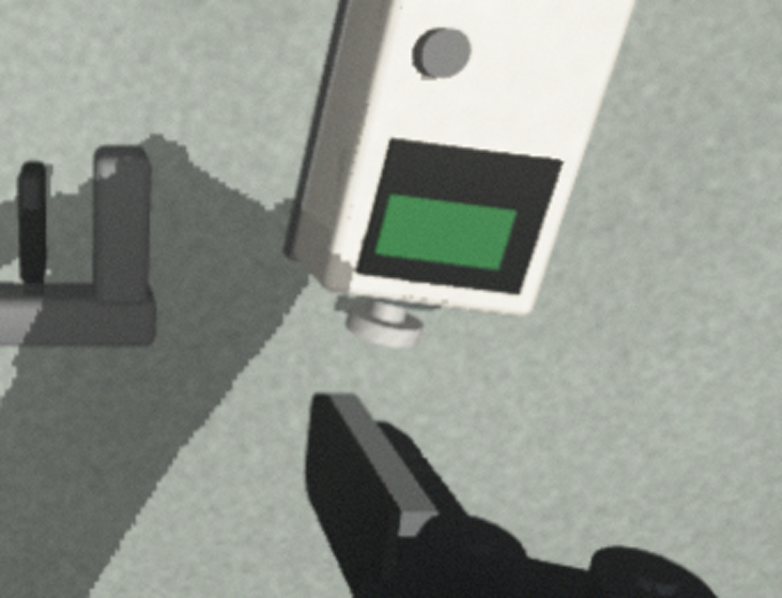

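```bash
python3 - <<'E'
from h import *
c=load('w10')
A=lambda u,v,z: at(c,u/2.3+280-.3,v/2.3+94-.3,z)[:2].round(4)
print('front corners',A(350,292,.055),A(532,313,.055),'far right edge',A(632,5,.055),'left edge up',A(392,5,.055))
print('low left front',A(292,255,.0),'up',A(345,5,0))
print('disc L/R at .024',A(348,322,.024),A(422,330,.024),'at .03',A(348,322,.03),A(422,330,.03),'top front .039',A(386,330,.039),'bottom front .009',A(385,347,.009))
for P in [(.660,-.2535)]:
  for dz in(-.015,0,.015):
    for dy in(-.015,0,.015): print(dy,dz,((proj(c,(P[0],P[1]+dy,.024+dz))-[280,94]+.3)*2.3).round(0))
E
```

```text
front corners [ 0.6849 -0.2243] [ 0.6839 -0.2929] far right edge [ 0.7939 -0.2949] left edge up [ 0.7863 -0.2169]
low left front [ 0.681  -0.2176] up [ 0.7866 -0.219 ]
disc L/R at .024 [ 0.6614 -0.2387] [ 0.6611 -0.2701] at .03 [ 0.6636 -0.2362] [ 0.6634 -0.267 ] top front .039 [ 0.6652 -0.2482] bottom front .009 [ 0.6457 -0.2635]
-0.015 -0.015 [403. 318.]
0 -0.015 [370. 315.]
0.015 -0.015 [336. 312.]
-0.015 0 [418. 332.]
0 0 [382. 329.]
0.015 0 [347. 325.]
-0.015 0.015 [433. 347.]
0 0.015 [396. 343.]
0.015 0.015 [359. 340.]
```

```bash
python3 - <<'E'
from h import *
b=plan(.5139,.158,.10,82.8)
plan(.5139,.158,-.036,82.8,b)
E
```

```text
t 17.47 at [ 0.6972 -0.1201  0.1423] [-179.95   -0.39    6.  ] F [-0.3  0.7 -1.1] open 0.0856 j7 -59.1
move [-0.1535 -0.2957  0.0415] [ 0.0039 -0.0064 -1.3403] rows>= 10.7
move [ 0.    -0.     0.136] [0. 0. 0.] rows>= 3.3
```

Request:
carry_out(series=[-0.17,-0.153,-0.296,0.041,0,-0.006,-1.24,-0.17,-0.153,-0.296,0.041,0,-0.006,-1.24,-0.17,-0.153,-0.296,0.041,0,-0.006,-1.24,-0.17,-0.153,-0.296,0.041,0,-0.006,-1.24,-0.17,-0.153,-0.296,0.041,0,-0.006,-1.24,-0.17,-0.153,-0.296,0.041,0,-0.006,-1.24,-0.17,-0.153,-0.296,0.041,0,-0.006,-1.24,-0.17,-0.153,-0.296,0.041,0,-0.006,-1.24,-0.17,-0.153,-0.296,0.041,0,-0.006,-1.24,-0.17,-0.153,-0.296,0.041,0,-0.006,-1.24])

```text
time: 18.3
ee_pos: [0.5095, 0.1617, 0.0971]
tcp_rot: [-179.7, 0.2, 77.8]
ft_force: [0.5, -0.4, 1.4]
opening: 0.0496
grasp_force: 0.0
```

Request:
carry_out(series=[-0.17,0,0,0,0,0,-0.05,-0.17,0,0,0,0,0,-0.1,-0.17,0,0,0,0,0,-0.1])

```text
time: 18.55
ee_pos: [0.5119, 0.1581, 0.0976]
tcp_rot: [-179.8, 0.2, 82.9]
ft_force: [-1.0, -0.8, 0.4]
opening: 0.05
grasp_force: 0.0
```

```bash
python3 - <<'E'
from h import *
plan(.5139,.158,-.036,82.8)
bright('t11',.38,.68,.08,.25,thr=130)
E
```

```text
t 18.55 at [0.5119 0.1581 0.0976] [-179.81    0.21   82.89] F [-1.  -0.8  0.4] open 0.05 j7 -21.7
move [0.0006 0.0024 0.1336] [-0.0033  0.0037  0.0015] rows>= 3.2
```

Request:
carry_out(series=[-0.17,0.001,0.002,0.03,-0.003,0.003,0,-0.17,0.001,0.002,0.065,-0.003,0.003,0,-0.17,0.001,0.002,0.095,-0.003,0.003,0,-0.17,0.001,0.002,0.115,-0.003,0.003,0,-0.17,0.001,0.002,0.128,-0.003,0.003,0,-0.17,0.001,0.002,0.133,-0.003,0.003,0,-0.17,0.001,0.002,0.133,-0.003,0.003,0])

```text
time: 19.18
ee_pos: [0.5139, 0.1578, -0.0358]
tcp_rot: [-180.0, 0.1, 82.7]
ft_force: [0.3, -0.1, 0.8]
opening: 0.0499
grasp_force: 0.0
```

Request:
carry_out(series=[0.6,0,0,0,0,0,0,0.6,0,0,0,0,0,0,0.6,0,0,0,0,0,0,0.6,0,0,0,0,0,0,0.6,0,0,0,0,0,0], grip_force=50)

```text
time: 19.6
ee_pos: [0.5161, 0.1586, -0.0333]
tcp_rot: [179.8, -0.1, 82.7]
ft_force: [-1.5, -0.4, 7.0]
opening: 0.0224
grasp_force: 50.1
```

```bash
python3 - <<'E'
from h import *
b=plan(.56,-.05,.08,131)
plan(.60,-.254,.06,179,b)
E
```

```text
t 19.6 at [ 0.5161  0.1586 -0.0333] [ 1.798e+02 -8.000e-02  8.271e+01] F [-1.5 -0.4  7. ] open 0.0224 j7 -16.6
move [-0.2012  0.0704 -0.1133] [ 4.000e-03  2.000e-04 -8.428e-01] rows>= 6.7
move [-0.1802 -0.1036  0.02  ] [-0.      0.     -0.8378] rows>= 6.7
```

Request:
carry_out(series=[0.6,0,0,-0.035,0,0,0,0.6,-0.02,0.007,-0.07,0,0,-0.08,0.6,-0.05,0.017,-0.1,0,0,-0.2,0.6,-0.08,0.028,-0.113,0,0,-0.32,0.6,-0.11,0.039,-0.113,0,0,-0.44,0.6,-0.14,0.05,-0.113,0,0,-0.56,0.6,-0.165,0.06,-0.113,0,0,-0.67,0.6,-0.185,0.066,-0.113,0,0,-0.77,0.6,-0.201,0.07,-0.113,0,0,-0.843,0.6,-0.201,0.07,-0.113,0,0,-0.843])

```text
time: 20.43
ee_pos: [0.5589, -0.0552, 0.079]
tcp_rot: [180.0, 0.2, 130.8]
ft_force: [-0.5, -0.8, -1.2]
opening: 0.0231
grasp_force: 49.8
```

Request:
carry_out(series=[0.6,-0.02,-0.011,0,0,0,-0.09,0.6,-0.05,-0.028,0,0,0,-0.21,0.6,-0.08,-0.045,0,0,0,-0.33,0.6,-0.105,-0.06,0,0,0,-0.45,0.6,-0.13,-0.075,0.005,0,0,-0.57,0.6,-0.155,-0.09,0.01,0,0,-0.69,0.6,-0.175,-0.1,0.015,0,0,-0.78,0.6,-0.18,-0.103,0.02,0,0,-0.838,0.6,-0.18,-0.103,0.02,0,0,-0.838])

```text
time: 21.18
ee_pos: [0.5984, -0.2555, 0.0576]
tcp_rot: [-180.0, 0.0, 178.9]
ft_force: [-0.5, -0.2, -2.2]
opening: 0.0229
grasp_force: 49.7
```

```bash
python3 - <<'E'
from h import *
plan(.605,-.254,-.0213,179)
bright('t12',.45,.67,-.35,-.15,z=.1,thr=130)
E
```

```text
t 21.18 at [ 0.5984 -0.2555  0.0576] [-1.7998e+02  2.0000e-02  1.7887e+02] F [-0.5 -0.2 -2.2] open 0.0229 j7 105.5
move [-0.0065  0.0016  0.0789] [-0.0003  0.0003 -0.0022] rows>= 1.9
```

Request:
carry_out(series=[0.6,0,0.001,0.03,0,0,0,0.6,0,0.001,0.06,0,0,0,0.6,0,0.001,0.075,0,0,0,0.6,0,0.001,0.078,0,0,0,0.6,-0.007,0.001,0.078,0,0,0,0.6,-0.012,0.001,0.078,0,0,0,0.6,-0.018,0.001,0.078,0,0,0,0.6,-0.022,0.001,0.078,0,0,0,0.6,-0.022,0.001,0.078,0,0,0])

```text
time: 21.98
ee_pos: [0.6228, -0.2526, -0.0181]
tcp_rot: [-180.0, 0.2, 179.0]
ft_force: [-2.7, 1.6, 0.1]
opening: 0.0228
grasp_force: 50.0
```

Request:
carry_out(series=[0.6,-0.004,0,0,0,0,0,0.6,-0.008,0,0,0,0,0,0.6,-0.011,0,0,0,0,0,0.6,-0.011,0,0,0,0,0])

```text
time: 22.32
ee_pos: [0.6306, -0.2532, -0.0198]
tcp_rot: [180.0, -0.1, 179.0]
ft_force: [-8.5, 0.7, 2.6]
opening: 0.023
grasp_force: 50.1
```

Request:
carry_out(series=[0.6,-0.0015,0,0,0,0,0,0.6,-0.003,0,0,0,0,0,0.6,-0.003,0,0,0,0,0,0.6,-0.003,0,0,0,0,0,0.6,-0.003,0,0,0,0,0])

```text
time: 22.73
ee_pos: [0.6305, -0.2534, -0.0205]
tcp_rot: [179.9, -0.4, 178.9]
ft_force: [-13.5, 1.7, 3.2]
opening: 0.023
grasp_force: 50.4
```

Request:
carry_out(series=[0.6,0,0,0,0,0,0,0.6,0,0,0,0,0,0,0.6,0,0,0,0,0,0,0.6,0,0,0,0,0,0,0.6,0,0,0,0,0,0,0.6,0,0,0,0,0,0,0.6,0,0,0,0,0,0,0.6,0,0,0,0,0,0,0.6,0,0,0,0,0,0])

```text
time: 23.48
ee_pos: [0.6305, -0.2534, -0.0205]
tcp_rot: [179.9, -0.4, 178.9]
ft_force: [-13.1, 1.9, 3.3]
opening: 0.0228
grasp_force: 50.4
```

```bash
python3 - <<'E'
from h import *
s=readout.read_state();print(s['ft_force'],s['ee_pos'])
c=snap('scene','s13')
for P in [(.66,-.254,.024),(.672,-.254,.024),(.684,-.254,.055),(.632,-.254,.024)]: print(proj(c,P).round(0))
u,v=proj(c,(.66,-.254,.024)).round().astype(int);a=c['color'][:,:,::-1]
cv2.imwrite('pics/c13.png',cv2.resize(a[v-40:v+40,u-50:u+50],None,fx=7,fy=7,interpolation=cv2.INTER_CUBIC))
E
```

```text
[-13.09136145   1.91195114   3.34012368] [ 0.63045989 -0.25335759 -0.02053003]
[175. 229.]
[173. 232.]
[168. 230.]
[178. 220.]
```

View pics/c13.png

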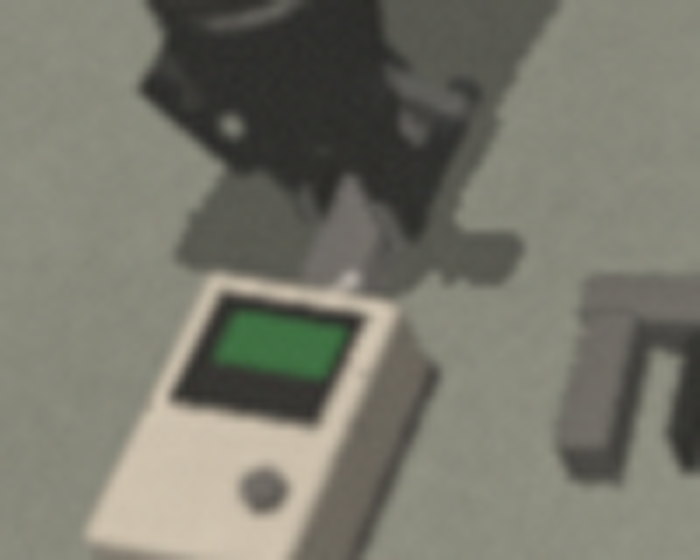

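Request:
carry_out(series=[0.6,0.015,0,0,0,0,0,0.6,0.03,0,-0.02,0,0,0,0.6,0.05,0,-0.05,0,0,0,0.6,0.065,0,-0.055,0,0,0.12,0.6,0.065,0,-0.055,0,0,0.24,0.6,0.065,0,-0.055,0,0,0.36,0.6,0.065,0,-0.055,0,0,0.48,0.6,0.065,0,-0.055,0,0,0.6,0.6,0.065,0,-0.055,0,0,0.72,0.6,0.065,0,-0.055,0,0,0.84])

```text
time: 24.37
ee_pos: [0.5722, -0.2522, 0.0363]
tcp_rot: [179.8, 0.2, 130.6]
ft_force: [-0.7, 0.1, -1.8]
opening: 0.0229
grasp_force: 49.7
```

Request:
carry_out(series=[0.6,0,0,0,0,0,0.12,0.6,0,0,0,0,0,0.24,0.6,0,0,0,0,0,0.36,0.6,0,0,0,0,0,0.48,0.6,0,0,0,0,0,0.6,0.6,0,0,0,0,0,0.72,0.6,0,0,0,0,0,0.84,0.6,0,0,0,0,0,0.96,0.6,0,0,0,0,0,1.08,0.6,0,0,0,0,0,1.2])

```text
time: 25.2
ee_pos: [0.5723, -0.252, 0.0362]
tcp_rot: [179.7, -0.1, 61.9]
ft_force: [0.8, 0.0, -1.6]
opening: 0.0228
grasp_force: 49.7
```

Request:
carry_out(series=[0.6,0,0,0,0,0,0.12,0.6,0,0,0,0,0,0.24,0.6,0,0,0,0,0,0.36,0.6,0,0,0,0,0,0.48,0.6,0,0,0,0,0,0.6,0.6,0,0,0,0,0,0.72,0.6,0,0,0,0,0,0.84,0.6,0,0,0,0,0,0.96,0.6,0,0,0,0,0,1.08,0.6,0,0,0,0,0,1.1])

```text
time: 26.03
ee_pos: [0.5721, -0.2517, 0.0358]
tcp_rot: [179.9, -0.2, -1.0]
ft_force: [-0.2, -0.1, -1.5]
opening: 0.023
grasp_force: 49.8
```

```bash
python3 - <<'E'
from h import *
plan(.585,-.254,-.0213,-1)
E
```

```text
t 26.03 at [ 0.5721 -0.2517  0.0358] [179.94  -0.2   -1.04] F [-0.2 -0.1 -1.5] open 0.023 j7 -40.5
move [0.0128 0.002  0.0571] [ 0.001  -0.0035 -0.0007] rows>= 1.4
```

Request:
carry_out(series=[0.6,0.005,0.002,0.025,0,-0.003,0,0.6,0.01,0.002,0.05,0,-0.003,0,0.6,0.013,0.002,0.056,0,-0.003,0,0.6,0.018,0.002,0.056,0,-0.003,0,0.6,0.024,0.002,0.056,0,-0.003,0,0.6,0.03,0.002,0.056,0,-0.003,0,0.6,0.035,0.002,0.056,0,-0.003,0,0.6,0.039,0.002,0.056,0,-0.003,0,0.6,0.043,0.002,0.056,0,-0.003,0,0.6,0.045,0.002,0.056,0,-0.003,0])

```text
time: 26.87
ee_pos: [0.6152, -0.255, -0.0198]
tcp_rot: [180.0, 0.1, -0.9]
ft_force: [-5.0, -0.9, 1.1]
opening: 0.023
grasp_force: 50.0
```

Request:
carry_out(series=[0.6,0.002,0,0,0,0,0,0.6,0.004,0,0,0,0,0,0.6,0.004,0,0,0,0,0])

```text
time: 27.12
ee_pos: [0.6174, -0.255, -0.0205]
tcp_rot: [-180.0, 0.3, -0.9]
ft_force: [-6.8, -0.0, 1.6]
opening: 0.023
grasp_force: 50.2
```

Request:
carry_out(series=[0.6,0.002,0,0,0,0,0,0.6,0.004,0,0,0,0,0,0.6,0.004,0,0,0,0,0,0.6,0.004,0,0,0,0,0,0.6,0.004,0,0,0,0,0,0.6,0.004,0,0,0,0,0])

```text
time: 27.62
ee_pos: [0.6173, -0.255, -0.0214]
tcp_rot: [-179.9, 0.6, -1.0]
ft_force: [-15.2, 2.1, 4.2]
opening: 0.0229
grasp_force: 50.4
```

Request:
carry_out(series=[0.6,0,0,0,0,0,0,0.6,0,0,0,0,0,0,0.6,0,0,0,0,0,0,0.6,0,0,0,0,0,0,0.6,0,0,0,0,0,0,0.6,0,0,0,0,0,0,0.6,0,0,0,0,0,0,0.6,0,0,0,0,0,0,0.6,0,0,0,0,0,0])

```text
time: 28.37
ee_pos: [0.6173, -0.2551, -0.0214]
tcp_rot: [-179.9, 0.6, -1.0]
ft_force: [-15.6, 0.9, 4.3]
opening: 0.0229
grasp_force: 50.4
```

```bash
python3 - <<'E'
from h import *
b=plan(.407,-.284,.06,-4)
plan(.407,-.284,-.0273,-4,b)
E
```

```text
t 28.37 at [ 0.6173 -0.2551 -0.0214] [-179.87    0.62   -1.01] F [-15.6   0.9   4.3] open 0.0229 j7 -40.9
move [-0.2106  0.0325 -0.0792] [-0.002   0.0108  0.0521] rows>= 5.5
move [ 0.     -0.      0.0873] [0. 0. 0.] rows>= 2.1
```

Request:
carry_out(series=[0.6,-0.02,0,0,0,0,0,0.6,-0.045,0,-0.03,0,0,0,0.6,-0.075,0.01,-0.065,0,0,0.02,0.6,-0.11,0.02,-0.08,0,0,0.05,0.6,-0.145,0.025,-0.08,0,0,0.05,0.6,-0.18,0.03,-0.08,0,0,0.05,0.6,-0.205,0.032,-0.08,0,0,0.05,0.6,-0.216,0.032,-0.08,0,0,0.05,0.6,-0.216,0.032,-0.08,0,0,0.05,0.6,-0.216,0.032,-0.08,0,0,0.05])

```text
time: 29.2
ee_pos: [0.4088, -0.2834, 0.0604]
tcp_rot: [180.0, -0.1, -3.7]
ft_force: [0.7, 0.9, -1.3]
opening: 0.0227
grasp_force: 49.8
```

```bash
python3 - <<'E'
from h import *
plan(.407,-.284,-.0273,-4)
c=snap('scene','s14');a=c['color'][:,:,::-1]
# basket rim corners for current estimate, in scene picture
for i,j in((1,1),(1,-1),(-1,-1),(-1,1)):
    p=np.array([.409,-.339])+R.from_euler('z',-4.1,degrees=True).as_matrix()[:2,:2]@[i*.0625,j*.1]
    print(i,j,proj(c,(*p,.034)).round(0))
cv2.imwrite('pics/c14.png',cv2.resize(a[100:220,90:270],None,fx=4.4,fy=4.4,interpolation=cv2.INTER_CUBIC))
E
```

```text
t 29.2 at [ 0.4088 -0.2834  0.0604] [ 1.7999e+02 -6.0000e-02 -3.7200e+00] F [ 0.7  0.9 -1.3] open 0.0227 j7 -32.9
move [-0.0019  0.0007  0.0877] [ 0.0001 -0.0011  0.0049] rows>= 2.1
1 1 [198. 177.]
1 -1 [138. 166.]
-1 -1 [156. 138.]
-1 1 [214. 147.]
```

View pics/c14.png

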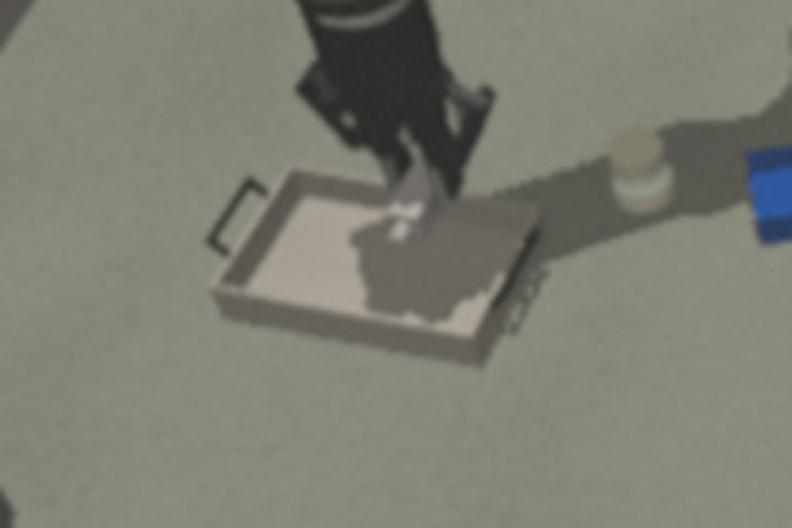

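Request:
carry_out(series=[0.6,-0.002,0.001,0.03,0,0,0,0.6,-0.002,0.001,0.06,0,0,0,0.6,-0.002,0.001,0.08,0,0,0,0.6,-0.002,0.001,0.086,0,0,0,0.6,-0.002,0.001,0.087,0,0,0])

```text
time: 29.67
ee_pos: [0.406, -0.2839, -0.0282]
tcp_rot: [-180.0, 0.1, -3.6]
ft_force: [0.1, -0.5, -0.1]
opening: 0.0229
grasp_force: 49.8
```

Request:
carry_out(series=[-0.06,0,0,0,0,0,0,-0.06,0,0,0,0,0,0,-0.06,0,0,0,0,0,0,-0.06,0,0,-0.02,0,0,0,-0.06,0,0,-0.05,0,0,0,-0.06,0,0,-0.08,0,0,0,-0.06,0,0,-0.11,0,0,0,-0.06,0,0,-0.11,0,0,0])

```text
time: 30.33
ee_pos: [0.4081, -0.2867, 0.0883]
tcp_rot: [179.8, -0.4, -3.8]
ft_force: [1.0, -0.2, 0.3]
opening: 0.0459
grasp_force: 0.0
```

```bash
python3 - <<'E'
from h import *
plan(.5,-.05,.10,50)
bright('t15',.38,.68,.08,.25,thr=130)
c=snap('scene','s15')
m=(c['color'].min(2)>190).astype(np.uint8)
bright('s15b',.3,.68,-.5,.25,thr=135,cam='scene')
E
```

```text
t 30.33 at [ 0.4081 -0.2867  0.0883] [179.85  -0.42  -3.78] F [ 1.  -0.2  0.3] open 0.0459 j7 -34.8
move [ 0.0761 -0.2422 -0.0118] [ 0.0059 -0.0056 -0.9387] rows>= 7.5
blob 202 [0.6199 0.1739] [array([0.6198, 0.1775]), array([0.0232, 0.0727]), np.float64(6.0333)] [[0.6043999791145325, 0.21240000426769257], [0.6121000051498413, 0.14020000398159027], [0.6351000070571899, 0.14259999990463257], [0.6274999976158142, 0.21490000188350677]]
blob 188 [0.4449 0.1627] [array([0.4446, 0.1669]), array([0.0237, 0.0574]), np.float64(0.0275)] [[0.4327000081539154, 0.19550000131130219], [0.4327000081539154, 0.13819999992847443], [0.4564000070095062, 0.13819999992847443], [0.4564000070095062, 0.1956000030040741]]
blob 434 [ 0.4164 -0.3892] [array([ 0.4103, -0.3765]), array([0.0929, 0.093 ]), np.float64(85.6537)] [[0.36039999127388, -0.41920000314712524], [0.45320001244544983, -0.4262999892234802], [0.4602000117301941, -0.3337000012397766], [0.3675000071525574, -0.32659998536109924]]
blob 40 [ 0.43   -0.2883] [array([ 0.4284, -0.2896]), array([0.0246, 0.0235]), np.float64(8.2903)] [[0.41449999809265137
[... 825 characters left out ...]
.13500000536441803], [0.45660001039505005, 0.13500000536441803], [0.45660001039505005, 0.19740000367164612], [0.4325000047683716, 0.19740000367164612]]
blob 114 [ 0.6459 -0.0398] [array([ 0.6447, -0.039 ]), array([0.0129, 0.0774]), np.float64(8.7379)] [[0.6324999928474426, -0.0017999999690800905], [0.6442000269889832, -0.07819999754428864], [0.6570000052452087, -0.0763000026345253], [0.6452000141143799, 0.00019999999494757503]]
blob 193 [0.6206 0.174 ] [array([0.6197, 0.1774]), array([0.0249, 0.0772]), np.float64(2.9704)] [[0.6053000092506409, 0.21529999375343323], [0.6093000173568726, 0.13819999992847443], [0.6341000199317932, 0.13950000703334808], [0.6301000118255615, 0.21660000085830688]]
```

```bash
python3 - <<'E'
from h import *
b=plan(.53,-.05,.10,46)
b=plan(.6203,.1705,.10,95,b)
E
```

```text
t 30.48 at [ 0.4058 -0.284   0.0836] [-1.7999e+02 -5.0000e-02 -3.7000e+00] F [-0.7 -0.3 -0.7] open 0.0451 j7 -34.7
move [ 0.1088 -0.2416 -0.0162] [ 1.000e-04 -9.000e-04 -8.675e-01] rows>= 6.9
move [ 0.2213 -0.0882 -0.    ] [ 0.      0.     -0.8552] rows>= 6.8
```

Request:
carry_out(series=[-0.17,0.109,-0.242,-0.016,0,0,-0.868,-0.17,0.109,-0.242,-0.016,0,0,-0.868,-0.17,0.109,-0.242,-0.016,0,0,-0.868,-0.17,0.109,-0.242,-0.016,0,0,-0.868,-0.17,0.109,-0.242,-0.016,0,0,-0.868,-0.17,0.109,-0.242,-0.016,0,0,-0.868,-0.17,0.109,-0.242,-0.016,0,0,-0.868,-0.17,0.109,-0.242,-0.016,0,0,-0.868])

```text
time: 31.15
ee_pos: [0.5316, -0.0444, 0.0981]
tcp_rot: [-179.9, -0.0, 46.8]
ft_force: [-0.5, -0.7, -0.6]
opening: 0.0497
grasp_force: 0.0
```

Request:
carry_out(series=[-0.17,0.221,-0.088,0,0,0,-0.855,-0.17,0.221,-0.088,0,0,0,-0.855,-0.17,0.221,-0.088,0,0,0,-0.855,-0.17,0.221,-0.088,0,0,0,-0.855,-0.17,0.221,-0.088,0,0,0,-0.855,-0.17,0.221,-0.088,0,0,0,-0.855,-0.17,0.221,-0.088,0,0,0,-0.855,-0.17,0.221,-0.088,0,0,0,-0.855,-0.17,0.221,-0.088,0,0,0,-0.855])

```text
time: 31.9
ee_pos: [0.6192, 0.168, 0.0978]
tcp_rot: [-179.8, 0.1, 94.6]
ft_force: [-0.1, -0.6, -0.0]
opening: 0.0497
grasp_force: 0.0
```

```bash
python3 - <<'E'
from h import *
bright('s16',.38,.68,.08,.25,thr=135,cam='scene')
bright('t16',.38,.68,.08,.25,thr=130)
plan(.6203,.1705,-.033,95)
E
```

```text
blob 83 [0.6203 0.1933] [array([0.6171, 0.195 ]), array([0.0223, 0.0404]), np.float64(8.6289)] [[0.6029999852180481, 0.21330000460147858], [0.6090999841690063, 0.17329999804496765], [0.6310999989509583, 0.17669999599456787], [0.6251000165939331, 0.21660000085830688]]
t 32.0 at [0.6194 0.1674 0.0983] [-1.7986e+02  6.0000e-02  9.4610e+01] F [ 0.1  0.1 -0. ] open 0.05 j7 -2.2
move [0.0032 0.0015 0.1313] [-0.0025  0.0011 -0.0069] rows>= 3.1
```

Request:
carry_out(series=[-0.17,0.003,0.001,0.03,-0.002,0.001,-0.007,-0.17,0.003,0.001,0.065,-0.002,0.001,-0.007,-0.17,0.003,0.001,0.095,-0.002,0.001,-0.007,-0.17,0.003,0.001,0.115,-0.002,0.001,-0.007,-0.17,0.003,0.001,0.127,-0.002,0.001,-0.007,-0.17,0.003,0.001,0.131,-0.002,0.001,-0.007,-0.17,0.003,0.001,0.131,-0.002,0.001,-0.007])

```text
time: 32.58
ee_pos: [0.6203, 0.1721, -0.0325]
tcp_rot: [180.0, -0.0, 95.3]
ft_force: [0.1, -0.5, 0.5]
opening: 0.0499
grasp_force: 0.0
```

Request:
carry_out(series=[0.6,0,0,0,0,0,0,0.6,0,0,0,0,0,0,0.6,0,0,0,0,0,0,0.6,0,0,0,0,0,0,0.6,0,0,0,0,0,0])

```text
time: 33.0
ee_pos: [0.622, 0.1735, -0.0303]
tcp_rot: [179.8, -0.1, 95.4]
ft_force: [-1.1, -0.8, 7.2]
opening: 0.0229
grasp_force: 50.2
```

```bash
python3 - <<'E'
from h import *
b=plan(.60,-.05,.08,137)
plan(.60,-.254,.06,179,b)
E
```

```text
t 33.0 at [ 0.622   0.1735 -0.0303] [ 1.7978e+02 -1.1000e-01  9.5360e+01] F [-1.1 -0.8  7.2] open 0.0229 j7 1.9
move [-0.2202 -0.0424 -0.1109] [ 4.400e-03 -4.000e-04 -7.267e-01] rows>= 6.0
move [-0.1391 -0.1492  0.02  ] [ 0.     0.    -0.733] rows>= 5.9
```

Request:
carry_out(series=[0.6,0,0,-0.035,0,0,0,0.6,-0.02,-0.004,-0.07,0,0,-0.08,0.6,-0.05,-0.01,-0.1,0,0,-0.18,0.6,-0.085,-0.016,-0.111,0,0,-0.28,0.6,-0.12,-0.023,-0.111,0,0,-0.38,0.6,-0.155,-0.03,-0.111,0,0,-0.5,0.6,-0.185,-0.036,-0.111,0,0,-0.61,0.6,-0.21,-0.041,-0.111,0,0,-0.7,0.6,-0.22,-0.042,-0.111,0,0,-0.727,0.6,-0.22,-0.042,-0.111,0,0,-0.727])

```text
time: 33.83
ee_pos: [0.5989, -0.0546, 0.0793]
tcp_rot: [180.0, 0.1, 136.7]
ft_force: [1.4, -0.6, -1.1]
opening: 0.0229
grasp_force: 49.6
```

Request:
carry_out(series=[0.6,-0.02,-0.021,0,0,0,-0.1,0.6,-0.042,-0.045,0,0,0,-0.22,0.6,-0.065,-0.07,0,0,0,-0.34,0.6,-0.088,-0.094,0.005,0,0,-0.46,0.6,-0.11,-0.118,0.01,0,0,-0.58,0.6,-0.13,-0.14,0.02,0,0,-0.68,0.6,-0.139,-0.149,0.02,0,0,-0.733,0.6,-0.139,-0.149,0.02,0,0,-0.733])

```text
time: 34.5
ee_pos: [0.5986, -0.2575, 0.0579]
tcp_rot: [-180.0, 0.0, 178.8]
ft_force: [-0.7, 0.3, -0.6]
opening: 0.0228
grasp_force: 49.6
```

```bash
python3 - <<'E'
from h import *
plan(.61,-.2545,-.019,179)
E
```

```text
t 34.5 at [ 0.5986 -0.2575  0.0579] [-1.7997e+02  1.0000e-02  1.7881e+02] F [-0.7  0.3 -0.6] open 0.0228 j7 109.5
move [-0.0113  0.0033  0.0769] [-0.0006  0.0002 -0.0033] rows>= 1.9
```

Request:
carry_out(series=[0.6,0,0.003,0.03,0,0,0,0.6,0,0.003,0.06,0,0,0,0.6,0,0.003,0.074,0,0,0,0.6,0,0.003,0.076,0,0,0,0.6,-0.008,0.003,0.076,0,0,0,0.6,-0.016,0.003,0.076,0,0,0,0.6,-0.023,0.003,0.076,0,0,0,0.6,-0.028,0.003,0.076,0,0,0,0.6,-0.033,0.003,0.076,0,0,0,0.6,-0.037,0.003,0.076,0,0,0])

```text
time: 35.33
ee_pos: [0.6362, -0.2513, -0.0173]
tcp_rot: [179.9, -0.0, 179.0]
ft_force: [-5.4, 0.3, 1.1]
opening: 0.0226
grasp_force: 50.0
```

Request:
carry_out(series=[0.6,-0.002,0,0,0,0,0,0.6,-0.004,0,0,0,0,0,0.6,-0.005,0,0,0,0,0,0.6,-0.005,0,0,0,0,0])

```text
time: 35.67
ee_pos: [0.6374, -0.2515, -0.0186]
tcp_rot: [179.9, -0.4, 179.0]
ft_force: [-10.9, 0.6, 2.8]
opening: 0.0224
grasp_force: 50.2
```

Request:
carry_out(series=[0.6,-0.001,0,0,0,0,0,0.6,-0.001,0,0,0,0,0,0.6,-0.001,0,0,0,0,0,0.6,-0.001,0,0,0,0,0,0.6,-0.001,0,0,0,0,0,0.6,-0.001,0,0,0,0,0])

```text
time: 36.17
ee_pos: [0.6374, -0.2515, -0.0188]
tcp_rot: [179.9, -0.5, 178.9]
ft_force: [-13.0, 1.6, 3.5]
opening: 0.0229
grasp_force: 50.3
```

Request:
carry_out(series=[0.6,0,0,0,0,0,0,0.6,0,0,0,0,0,0,0.6,0,0,0,0,0,0,0.6,0,0,0,0,0,0,0.6,0,0,0,0,0,0,0.6,0,0,0,0,0,0,0.6,0,0,0,0,0,0,0.6,0,0,0,0,0,0])

```text
time: 36.83
ee_pos: [0.6373, -0.2515, -0.0189]
tcp_rot: [179.8, -0.5, 178.9]
ft_force: [-12.8, 1.4, 4.2]
opening: 0.0228
grasp_force: 50.3
```

Request:
carry_out(series=[0.6,0.015,0,0,0,0,0,0.6,0.03,0,-0.02,0,0,0,0.6,0.05,0,-0.05,0,0,0,0.6,0.065,0,-0.055,0,0,0.12,0.6,0.065,0,-0.055,0,0,0.24,0.6,0.065,0,-0.055,0,0,0.36,0.6,0.065,0,-0.055,0,0,0.48,0.6,0.065,0,-0.055,0,0,0.6,0.6,0.065,0,-0.055,0,0,0.72,0.6,0.065,0,-0.055,0,0,0.84])

```text
time: 37.67
ee_pos: [0.5789, -0.2503, 0.0378]
tcp_rot: [179.8, 0.1, 130.6]
ft_force: [-0.5, -0.7, -1.7]
opening: 0.023
grasp_force: 49.6
```

Request:
carry_out(series=[0.6,0,0,0,0,0,0.12,0.6,0,0,0,0,0,0.24,0.6,0,0,0,0,0,0.36,0.6,0,0,0,0,0,0.48,0.6,0,0,0,0,0,0.6,0.6,0,0,0,0,0,0.72,0.6,0,0,0,0,0,0.84,0.6,0,0,0,0,0,0.96,0.6,0,0,0,0,0,1.08,0.6,0,0,0,0,0,1.2])

```text
time: 38.5
ee_pos: [0.5789, -0.2502, 0.0377]
tcp_rot: [179.9, -0.1, 61.9]
ft_force: [-0.3, -0.8, -0.1]
opening: 0.0228
grasp_force: 49.6
```

Request:
carry_out(series=[0.6,0,0,0,0,0,0.12,0.6,0,0,0,0,0,0.24,0.6,0,0,0,0,0,0.36,0.6,0,0,0,0,0,0.48,0.6,0,0,0,0,0,0.6,0.6,0,0,0,0,0,0.72,0.6,0,0,0,0,0,0.84,0.6,0,0,0,0,0,0.96,0.6,0,0,0,0,0,1.08,0.6,0,0,0,0,0,1.1])

```text
time: 39.33
ee_pos: [0.5788, -0.2498, 0.0373]
tcp_rot: [-180.0, -0.1, -1.1]
ft_force: [-0.3, 0.4, -1.0]
opening: 0.0228
grasp_force: 49.6
```

```bash
python3 - <<'E'
from h import *
plan(.600,-.2545,-.0195,-1)
E
```

```text
t 39.33 at [ 0.5788 -0.2498  0.0373] [-1.7997e+02 -1.1000e-01 -1.0500e+00] F [-0.3  0.4 -1. ] open 0.0228 j7 -36.6
move [0.0211 0.0043 0.0568] [-0.0006 -0.002  -0.0009] rows>= 1.5
```

Request:
carry_out(series=[0.6,0.005,0.004,0.025,0,-0.002,0,0.6,0.01,0.004,0.05,0,-0.002,0,0.6,0.015,0.004,0.057,0,-0.002,0,0.6,0.022,0.004,0.057,0,-0.002,0,0.6,0.029,0.004,0.057,0,-0.002,0,0.6,0.035,0.004,0.057,0,-0.002,0,0.6,0.04,0.004,0.057,0,-0.002,0,0.6,0.044,0.004,0.057,0,-0.002,0,0.6,0.048,0.004,0.057,0,-0.002,0,0.6,0.05,0.004,0.057,0,-0.002,0])

```text
time: 40.17
ee_pos: [0.6267, -0.2554, -0.0193]
tcp_rot: [-179.9, 0.2, -0.9]
ft_force: [-11.3, 0.2, 4.1]
opening: 0.0226
grasp_force: 50.1
```

Request:
carry_out(series=[0.6,0.002,0,0,0,0,0,0.6,0.003,0,0,0,0,0,0.6,0.003,0,0,0,0,0,0.6,0.003,0,0,0,0,0])

```text
time: 40.5
ee_pos: [0.6265, -0.2554, -0.02]
tcp_rot: [-179.9, 0.4, -1.0]
ft_force: [-12.1, 0.6, 3.1]
opening: 0.0228
grasp_force: 50.3
```

Request:
carry_out(series=[0.6,0,0,0,0,0,0,0.6,0,0,0,0,0,0,0.6,0,0,0,0,0,0,0.6,0,0,0,0,0,0,0.6,0,0,0,0,0,0,0.6,0,0,0,0,0,0,0.6,0,0,0,0,0,0,0.6,0,0,0,0,0,0,0.6,0,0,0,0,0,0,0.6,0,0,0,0,0,0])

```text
time: 41.33
ee_pos: [0.6266, -0.2554, -0.02]
tcp_rot: [-179.9, 0.4, -1.0]
ft_force: [-12.0, 1.1, 3.4]
opening: 0.0227
grasp_force: 50.3
```

Request:
carry_out(series=[0.6,-0.02,0,0,0,0,0,0.6,-0.045,0,-0.03,0,0,0,0.6,-0.075,0.02,-0.065,0,0,0.02,0.6,-0.11,0.04,-0.08,0,0,0.05,0.6,-0.145,0.06,-0.08,0,0,0.05,0.6,-0.18,0.078,-0.08,0,0,0.05,0.6,-0.21,0.086,-0.08,0,0,0.05,0.6,-0.226,0.086,-0.08,0,0,0.05,0.6,-0.226,0.086,-0.08,0,0,0.05,0.6,-0.226,0.086,-0.08,0,0,0.05])

```text
time: 42.17
ee_pos: [0.4037, -0.338, 0.061]
tcp_rot: [-179.9, -0.1, -3.8]
ft_force: [1.1, 0.6, 0.0]
opening: 0.0227
grasp_force: 49.7
```

```bash
python3 - <<'E'
from h import *
plan(.404,-.340,-.0243,-4)
E
```

```text
t 42.17 at [ 0.4037 -0.338   0.061 ] [-1.7993e+02 -5.0000e-02 -3.8400e+00] F [1.1 0.6 0. ] open 0.0227 j7 -22.7
move [0.0004 0.0021 0.0853] [-0.0012 -0.0009  0.0027] rows>= 2.0
```

Request:
carry_out(series=[0.6,0,0.002,0.03,0,0,0,0.6,0,0.002,0.06,0,0,0,0.6,0,0.002,0.08,0,0,0,0.6,0,0.002,0.084,0,0,0,0.6,0,0.002,0.085,0,0,0])

```text
time: 42.58
ee_pos: [0.4043, -0.3388, -0.0252]
tcp_rot: [-179.9, 0.1, -3.6]
ft_force: [-0.6, 0.2, -0.1]
opening: 0.0229
grasp_force: 49.6
```

Request:
carry_out(series=[0.05,0,0,0,0,0,0,0.05,0,0,0,0,0,0,0.05,0,0,0,0,0,0,0.05,0,0,-0.02,0,0,0,0.05,0,0,-0.05,0,0,0,0.05,0,0,-0.08,0,0,0,0.05,0,0,-0.11,0,0,0,0.05,0,0,-0.11,0,0,0])

```text
time: 43.25
ee_pos: [0.4058, -0.3425, 0.0909]
tcp_rot: [179.8, -0.4, -3.8]
ft_force: [0.4, -1.6, -0.5]
opening: 0.0406
grasp_force: 0.0
```

```bash
python3 - <<'E'
from h import *
bright('t17',.38,.68,.08,.25,thr=130)
bright('s17',.3,.68,.08,.25,thr=135,cam='scene')
b=plan(.50,-.10,.10,42)
b=plan(.4446,.160,.10,90,b)
E
```

```text
blob 188 [0.4448 0.1623] [array([0.4446, 0.1669]), array([0.0237, 0.0574]), np.float64(0.0275)] [[0.4327000081539154, 0.19550000131130219], [0.4327000081539154, 0.13819999992847443], [0.4564000070095062, 0.13819999992847443], [0.4564000070095062, 0.1956000030040741]]
blob 120 [0.4456 0.1619] [array([0.4445, 0.1662]), array([0.0624, 0.0242]), np.float64(89.9736)] [[0.4323999881744385, 0.13500000536441803], [0.45660001039505005, 0.13500000536441803], [0.45660001039505005, 0.19740000367164612], [0.4325000047683716, 0.19740000367164612]]
t 43.35 at [ 0.4045 -0.3402  0.0871] [-1.80e+02 -1.40e-01 -3.71e+00] F [-0.6  0.6 -0.6] open 0.0404 j7 -24.4
move [ 0.0798 -0.2458 -0.0126] [ 0.0009 -0.0024 -0.7978] rows>= 6.4
move [ 0.1328 -0.2303 -0.    ] [ 0.      0.     -0.8378] rows>= 6.7
```

Request:
carry_out(series=[-0.17,0.08,-0.246,-0.013,0,0,-0.798,-0.17,0.08,-0.246,-0.013,0,0,-0.798,-0.17,0.08,-0.246,-0.013,0,0,-0.798,-0.17,0.08,-0.246,-0.013,0,0,-0.798,-0.17,0.08,-0.246,-0.013,0,0,-0.798,-0.17,0.08,-0.246,-0.013,0,0,-0.798,-0.17,0.08,-0.246,-0.013,0,0,-0.798,-0.17,0.08,-0.246,-0.013,0,0,-0.798])

```text
time: 44.02
ee_pos: [0.5002, -0.0951, 0.098]
tcp_rot: [-179.8, -0.0, 42.5]
ft_force: [-1.0, -0.9, 0.4]
opening: 0.05
grasp_force: 0.0
```

Request:
carry_out(series=[-0.17,0.133,-0.23,0,0,0,-0.838,-0.17,0.133,-0.23,0,0,0,-0.838,-0.17,0.133,-0.23,0,0,0,-0.838,-0.17,0.133,-0.23,0,0,0,-0.838,-0.17,0.133,-0.23,0,0,0,-0.838,-0.17,0.133,-0.23,0,0,0,-0.838,-0.17,0.133,-0.23,0,0,0,-0.838,-0.17,0.133,-0.23,0,0,0,-0.838,-0.17,0.133,-0.23,0,0,0,-0.838])

```text
time: 44.77
ee_pos: [0.4438, 0.1596, 0.0986]
tcp_rot: [-179.9, -0.0, 89.9]
ft_force: [-1.0, 0.2, -0.2]
opening: 0.0499
grasp_force: 0.0
```

```bash
python3 - <<'E'
from h import *
bright('s18',.35,.68,.08,.25,thr=135,cam='scene')
plan(.4446,.1595,-.032,90.5)
E
```

```text
blob 41 [0.4481 0.1801] [array([0.4456, 0.182 ]), array([0.0272, 0.0215]), np.float64(86.49)] [[0.4339999854564667, 0.16910000145435333], [0.4555000066757202, 0.16769999265670776], [0.45719999074935913, 0.19480000436306], [0.435699999332428, 0.19619999825954437]]
t 44.82 at [0.4441 0.1585 0.0987] [-1.799e+02 -1.000e-02  8.973e+01] F [ 0.  -0.8 -0.1] open 0.05 j7 -10.7
move [0.001  0.0008 0.1307] [-0.0018 -0.0002 -0.0134] rows>= 3.1
```

Request:
carry_out(series=[-0.17,0.001,0.001,0.03,-0.002,0,-0.01,-0.17,0.001,0.001,0.065,-0.002,0,-0.01,-0.17,0.001,0.001,0.095,-0.002,0,-0.01,-0.17,0.001,0.001,0.115,-0.002,0,-0.01,-0.17,0.001,0.001,0.127,-0.002,0,-0.01,-0.17,0.001,0.001,0.13,-0.002,0,-0.01,-0.17,0.001,0.001,0.13,-0.002,0,-0.01])

```text
time: 45.4
ee_pos: [0.4449, 0.159, -0.0316]
tcp_rot: [-180.0, 0.0, 90.3]
ft_force: [0.0, 0.2, 0.3]
opening: 0.0502
grasp_force: 0.0
```

Request:
carry_out(series=[0.6,0,0,0,0,0,0,0.6,0,0,0,0,0,0,0.6,0,0,0,0,0,0,0.6,0,0,0,0,0,0,0.6,0,0,0,0,0,0])

```text
time: 45.82
ee_pos: [0.446, 0.1615, -0.0298]
tcp_rot: [179.8, -0.1, 90.5]
ft_force: [-0.7, -2.4, 7.2]
opening: 0.0227
grasp_force: 49.9
```

```bash
python3 - <<'E'
from h import *
b=plan(.53,-.06,.08,135)
plan(.61,-.2545,.06,179,b)
E
```

```text
t 45.82 at [ 0.446   0.1615 -0.0298] [ 1.7983e+02 -1.1000e-01  9.0520e+01] F [-0.7 -2.4  7.2] open 0.0227 j7 1.6
move [-0.2221  0.0823 -0.11  ] [ 3.600e-03 -7.000e-04 -7.763e-01] rows>= 6.3
move [-0.1941 -0.081   0.02  ] [ 0.      0.     -0.7679] rows>= 6.1
```

Request:
carry_out(series=[0.6,0,0,-0.035,0,0,0,0.6,-0.02,0.007,-0.07,0,0,-0.08,0.6,-0.05,0.018,-0.1,0,0,-0.19,0.6,-0.085,0.03,-0.11,0,0,-0.3,0.6,-0.12,0.043,-0.11,0,0,-0.41,0.6,-0.155,0.056,-0.11,0,0,-0.53,0.6,-0.185,0.068,-0.11,0,0,-0.65,0.6,-0.21,0.078,-0.11,0,0,-0.74,0.6,-0.222,0.082,-0.11,0,0,-0.776,0.6,-0.222,0.082,-0.11,0,0,-0.776])

```text
time: 46.65
ee_pos: [0.5301, -0.0637, 0.0798]
tcp_rot: [179.9, 0.1, 134.8]
ft_force: [0.8, 0.1, 0.3]
opening: 0.0228
grasp_force: 49.5
```

Request:
carry_out(series=[0.6,-0.03,-0.012,0,0,0,-0.1,0.6,-0.06,-0.025,0,0,0,-0.22,0.6,-0.09,-0.038,0,0,0,-0.34,0.6,-0.12,-0.05,0.005,0,0,-0.46,0.6,-0.15,-0.063,0.01,0,0,-0.58,0.6,-0.18,-0.075,0.02,0,0,-0.7,0.6,-0.194,-0.081,0.02,0,0,-0.768,0.6,-0.194,-0.081,0.02,0,0,-0.768])

```text
time: 47.32
ee_pos: [0.6091, -0.2579, 0.0585]
tcp_rot: [-179.9, 0.1, 178.9]
ft_force: [-0.4, 0.3, -0.3]
opening: 0.0229
grasp_force: 49.4
```

```bash
python3 - <<'E'
from h import *
plan(.645,-.2545,-.0185,179)
E
```

```text
t 47.32 at [ 0.6091 -0.2579  0.0585] [-1.7994e+02  6.0000e-02  1.7892e+02] F [-0.4  0.3 -0.3] open 0.0229 j7 115.0
move [-0.0357  0.0042  0.077 ] [-0.001   0.001  -0.0015] rows>= 2.0
```

Request:
carry_out(series=[0.6,0,0.001,0.03,0,0,0,0.6,0,0.001,0.06,0,0,0,0.6,0,0.001,0.074,0,0,0,0.6,0,0.001,0.076,0,0,0,0.6,-0.008,0.001,0.076,0,0,0,0.6,-0.015,0.001,0.076,0,0,0,0.6,-0.021,0.001,0.076,0,0,0,0.6,-0.026,0.001,0.076,0,0,0,0.6,-0.031,0.001,0.076,0,0,0,0.6,-0.035,0.001,0.076,0,0,0])

```text
time: 48.15
ee_pos: [0.6439, -0.2537, -0.0169]
tcp_rot: [179.9, -0.0, 179.0]
ft_force: [-5.8, -0.3, 1.5]
opening: 0.023
grasp_force: 49.7
```

Request:
carry_out(series=[0.6,-0.002,0,0,0,0,0,0.6,-0.004,0,0,0,0,0,0.6,-0.005,0,0,0,0,0,0.6,-0.005,0,0,0,0,0])

```text
time: 48.48
ee_pos: [0.6464, -0.2538, -0.0181]
tcp_rot: [179.9, -0.3, 179.0]
ft_force: [-8.4, 0.9, 1.4]
opening: 0.0228
grasp_force: 49.9
```

Request:
carry_out(series=[0.6,-0.002,0,0,0,0,0,0.6,-0.002,0,0,0,0,0,0.6,-0.002,0,0,0,0,0,0.6,-0.002,0,0,0,0,0])

```text
time: 48.82
ee_pos: [0.6463, -0.2538, -0.0185]
tcp_rot: [179.8, -0.4, 178.9]
ft_force: [-11.7, 1.1, 4.7]
opening: 0.0228
grasp_force: 50.1
```

Request:
carry_out(series=[0.6,0,0,0,0,0,0,0.6,0,0,0,0,0,0,0.6,0,0,0,0,0,0,0.6,0,0,0,0,0,0,0.6,0,0,0,0,0,0,0.6,0,0,0,0,0,0,0.6,0,0,0,0,0,0,0.6,0,0,0,0,0,0,0.6,0,0,0,0,0,0,0.6,0,0,0,0,0,0])

```text
time: 49.65
ee_pos: [0.6463, -0.2538, -0.0185]
tcp_rot: [179.8, -0.4, 178.9]
ft_force: [-11.5, 0.8, 3.8]
opening: 0.0229
grasp_force: 50.1
```

Request:
carry_out(series=[0.6,0.015,0,0,0,0,0,0.6,0.03,0,-0.02,0,0,0,0.6,0.05,0,-0.05,0,0,0,0.6,0.065,0,-0.055,0,0,0.12,0.6,0.065,0,-0.055,0,0,0.24,0.6,0.065,0,-0.055,0,0,0.36,0.6,0.065,0,-0.055,0,0,0.48,0.6,0.065,0,-0.055,0,0,0.6,0.6,0.065,0,-0.055,0,0,0.72,0.6,0.065,0,-0.055,0,0,0.84])

```text
time: 50.48
ee_pos: [0.5875, -0.2526, 0.0381]
tcp_rot: [179.8, 0.1, 130.6]
ft_force: [0.1, -0.2, -1.2]
opening: 0.0229
grasp_force: 49.5
```

Request:
carry_out(series=[0.6,0,0,0,0,0,0.12,0.6,0,0,0,0,0,0.24,0.6,0,0,0,0,0,0.36,0.6,0,0,0,0,0,0.48,0.6,0,0,0,0,0,0.6,0.6,0,0,0,0,0,0.72,0.6,0,0,0,0,0,0.84,0.6,0,0,0,0,0,0.96,0.6,0,0,0,0,0,1.08,0.6,0,0,0,0,0,1.2])

```text
time: 51.32
ee_pos: [0.5875, -0.2525, 0.038]
tcp_rot: [179.9, -0.1, 61.9]
ft_force: [-0.9, -0.5, -0.2]
opening: 0.0228
grasp_force: 49.5
```

Request:
carry_out(series=[0.6,0,0,0,0,0,0.12,0.6,0,0,0,0,0,0.24,0.6,0,0,0,0,0,0.36,0.6,0,0,0,0,0,0.48,0.6,0,0,0,0,0,0.6,0.6,0,0,0,0,0,0.72,0.6,0,0,0,0,0,0.84,0.6,0,0,0,0,0,0.96,0.6,0,0,0,0,0,1.08,0.6,0,0,0,0,0,1.1])

```text
time: 52.15
ee_pos: [0.5873, -0.2522, 0.0375]
tcp_rot: [-180.0, -0.1, -1.1]
ft_force: [0.7, -0.2, -0.8]
opening: 0.0231
grasp_force: 49.5
```

```bash
python3 - <<'E'
from h import *
plan(.635,-.2545,-.0185,-1)
E
```

```text
t 52.15 at [ 0.5873 -0.2522  0.0375] [-1.7997e+02 -9.0000e-02 -1.0500e+00] F [ 0.7 -0.2 -0.8] open 0.0231 j7 -31.4
move [0.0476 0.0014 0.056 ] [-0.0005 -0.0016 -0.0009] rows>= 1.8
```

Request:
carry_out(series=[0.6,0.005,0.001,0.025,0,-0.002,0,0.6,0.01,0.001,0.05,0,-0.002,0,0.6,0.015,0.001,0.056,0,-0.002,0,0.6,0.022,0.001,0.056,0,-0.002,0,0.6,0.029,0.001,0.056,0,-0.002,0,0.6,0.035,0.001,0.056,0,-0.002,0,0.6,0.04,0.001,0.056,0,-0.002,0,0.6,0.044,0.001,0.056,0,-0.002,0,0.6,0.047,0.001,0.056,0,-0.002,0,0.6,0.049,0.001,0.056,0,-0.002,0])

```text
time: 52.98
ee_pos: [0.6337, -0.2549, -0.0179]
tcp_rot: [-179.9, 0.2, -0.9]
ft_force: [-10.6, -0.2, 4.7]
opening: 0.0226
grasp_force: 50.1
```

Request:
carry_out(series=[0.6,0.002,0,0,0,0,0,0.6,0.003,0,0,0,0,0,0.6,0.003,0,0,0,0,0,0.6,0.003,0,0,0,0,0])

```text
time: 53.32
ee_pos: [0.6336, -0.2549, -0.0184]
tcp_rot: [-179.8, 0.5, -1.0]
ft_force: [-13.1, 2.0, 4.9]
opening: 0.0227
grasp_force: 50.3
```

Request:
carry_out(series=[0.6,0,0,0,0,0,0,0.6,0,0,0,0,0,0,0.6,0,0,0,0,0,0,0.6,0,0,0,0,0,0,0.6,0,0,0,0,0,0,0.6,0,0,0,0,0,0,0.6,0,0,0,0,0,0,0.6,0,0,0,0,0,0,0.6,0,0,0,0,0,0,0.6,0,0,0,0,0,0])

```text
time: 54.15
ee_pos: [0.6336, -0.2549, -0.0184]
tcp_rot: [-179.8, 0.5, -1.0]
ft_force: [-13.1, 1.0, 4.7]
opening: 0.0229
grasp_force: 50.3
```

Request:
carry_out(series=[0.6,-0.02,0,0,0,0,0,0.6,-0.045,0.01,-0.03,0,0,0,0.6,-0.075,0.03,-0.065,0,0,0.02,0.6,-0.11,0.055,-0.08,0,0,0.05,0.6,-0.145,0.08,-0.08,0,0,0.05,0.6,-0.175,0.105,-0.08,0,0,0.05,0.6,-0.205,0.125,-0.08,0,0,0.05,0.6,-0.236,0.144,-0.08,0,0,0.05,0.6,-0.236,0.144,-0.08,0,0,0.05,0.6,-0.236,0.144,-0.08,0,0,0.05])

```text
time: 54.98
ee_pos: [0.3984, -0.3969, 0.0628]
tcp_rot: [-180.0, -0.0, -4.1]
ft_force: [1.5, 0.8, -0.6]
opening: 0.0225
grasp_force: 49.5
```

```bash
python3 - <<'E'
from h import *
plan(.399,-.394,-.0243,-4)
E
```

```text
t 54.98 at [ 0.3984 -0.3969  0.0628] [-1.7999e+02 -4.0000e-02 -4.0800e+00] F [ 1.5  0.8 -0.6] open 0.0225 j7 -12.4
move [ 0.0004 -0.0029  0.0871] [-0.0002 -0.0008 -0.0014] rows>= 2.1
```

Request:
carry_out(series=[0.6,0,-0.002,0.03,0,0,0,0.6,0,-0.002,0.06,0,0,0,0.6,0,-0.002,0.08,0,0,0,0.6,0,-0.002,0.086,0,0,0,0.6,0,-0.002,0.087,0,0,0])

```text
time: 55.4
ee_pos: [0.4016, -0.3916, -0.0254]
tcp_rot: [-179.8, 0.0, -3.6]
ft_force: [-1.0, -0.5, -0.9]
opening: 0.0227
grasp_force: 49.5
```

Request:
carry_out(series=[0.05,0,0,0,0,0,0,0.05,0,0,0,0,0,0,0.05,0,0,0,0,0,0,0.05,0,0,-0.02,0,0,0,0.05,0,0,-0.05,0,0,0,0.05,0,0,-0.08,0,0,0,0.05,0,0,-0.12,0,0,0,0.05,0,0,-0.16,0,0,0,0.05,0,0,-0.2,0,0,0,0.05,0,0,-0.2,0,0,0])

```text
time: 56.23
ee_pos: [0.4026, -0.3968, 0.1821]
tcp_rot: [179.7, -0.4, -3.8]
ft_force: [0.6, -0.9, -0.4]
opening: 0.0407
grasp_force: 0.0
```

Request:
carry_out(series=[0.05,0.12,-0.2,0,0,0,0,0.05,0.12,-0.2,0,0,0,0,0.05,0.12,-0.2,0,0,0,0,0.05,0.12,-0.2,0,0,0,0,0.05,0.12,-0.2,0,0,0,0,0.05,0.12,-0.2,0,0,0,0,0.05,0.12,-0.2,0,0,0,0,0.05,0.12,-0.2,0,0,0,0,0.05,0.12,-0.2,0,0,0,0,0.05,0.12,-0.2,0,0,0,0])

```text
time: 57.07
ee_pos: [0.5323, -0.2026, 0.1752]
tcp_rot: [-179.9, 0.0, -3.9]
ft_force: [-1.0, 0.4, -0.7]
opening: 0.0405
grasp_force: 0.0
```

```bash
python3 - <<'E'
from h import *
s=readout.read_state();print(s['time'],s['ee_pos'],s['ft_force'])
# difference against the first pictures in the basket area, and whole-scene changes
for n in('top','scene'):
    c=snap(n,n+'9');o=load(n+'0')['color'].astype(int);d=(np.abs(c['color'].astype(int)-o).max(2)>28).astype(np.uint8)
    d=cv2.morphologyEx(d,cv2.MORPH_OPEN,np.ones((2,2),np.uint8))
    k,l,st,ce=cv2.connectedComponentsWithStats(d)
    for i in range(1,k):
        if st[i,4]>15:
            v,u=np.nonzero(l==i);P=np.array([at(c,a,b,.02)[:2] for a,b in zip(u,v)]);print(n,st[i,4],P.mean(0).round(3),P.min(0).round(3),P.max(0).round(3))
E
```

```text
57.0667 [ 0.5322682  -0.20256378  0.17523837] [-1.04122017  0.41130147 -0.6821224 ]
top 1241 [ 0.736 -0.49 ] [ 0.644 -0.551] [ 0.828 -0.426]
top 47 [ 0.768 -0.409] [ 0.76  -0.421] [ 0.778 -0.397]
top 93 [ 0.684 -0.105] [ 0.657 -0.112] [ 0.712 -0.096]
top 52 [ 0.686 -0.131] [ 0.66  -0.137] [ 0.715 -0.127]
top 41 [ 0.699 -0.3  ] [ 0.693 -0.312] [ 0.708 -0.286]
top 20 [ 0.669 -0.258] [ 0.664 -0.264] [ 0.676 -0.253]
top 334 [0.63  0.039] [ 0.584 -0.002] [0.665 0.095]
top 83 [ 0.64  -0.039] [ 0.634 -0.076] [ 0.646 -0.005]
top 85 [ 0.635 -0.119] [ 0.629 -0.155] [ 0.641 -0.081]
top 393 [ 0.521 -0.329] [ 0.449 -0.457] [ 0.623 -0.254]
top 64 [0.602 0.297] [0.595 0.283] [0.611 0.31 ]
top 18 [0.6   0.319] [0.595 0.315] [0.606 0.323]
top 43 [ 0.57  -0.107] [ 0.557 -0.125] [ 0.582 -0.089]
top 2001 [ 0.439 -0.115] [ 0.283 -0.238] [0.554 0.017]
top 18 [0.524 0.298] [0.521 0.292] [0.526 0.305]
top 29 [0.521 0.34 ] [0.518 0.329] [0.524 0.353]
top 70 [ 0.497 -0.039] [ 0.476 -0.047] [ 0.519 -0.031]
top 27 [ 0.491 -0.068] [ 0.481 -0.076] [ 0.505 -0.063]
top 70 [ 0.457 -0.059] [ 0.446 -0.094] [ 0.468 -0.
[... 2778 characters left out ...]
79 0.174]
scene 70 [ 0.421 -0.378] [ 0.386 -0.39 ] [ 0.452 -0.368]
scene 81 [ 0.419 -0.325] [ 0.378 -0.337] [ 0.456 -0.316]
scene 89 [ 0.423 -0.27 ] [ 0.375 -0.279] [ 0.464 -0.261]
scene 932 [0.473 0.022] [ 0.386 -0.093] [0.561 0.164]
scene 68 [0.456 0.024] [ 0.446 -0.011] [0.467 0.06 ]
scene 52 [0.442 0.336] [0.43  0.322] [0.452 0.349]
scene 28 [0.462 0.334] [0.456 0.324] [0.469 0.347]
scene 36 [0.526 0.342] [0.519 0.325] [0.531 0.356]
scene 24 [0.549 0.339] [0.544 0.33 ] [0.554 0.349]
scene 975 [ 0.661 -0.03 ] [ 0.593 -0.155] [0.733 0.101]
scene 48 [0.607 0.3  ] [0.599 0.287] [0.615 0.313]
scene 28 [0.623 0.296] [0.619 0.284] [0.628 0.308]
scene 16 [0.614 0.34 ] [0.609 0.332] [0.618 0.348]
```

```bash
python3 -c "
from h import *
print(hand_in())"
```

```text
the job is handed in; nothing more can be done
None
```

I fished out all three bars, pressed both ends of each home on the tester button from longest to shortest and put them in the basket; the reacher is let go clear of the rack and the job is handed in (57 s), but `hand_in()` returned no verdict.

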